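# Load a model tray under the spring flap of a curing box

### The job

Load the plaster model into the curing box: with one fingertip press the lever down and hold it so that the spring flap stays wide open, and meanwhile with the other fingertip push the tray in under the flap until its upright plate rests against the front of the box; then let the lever up so that the flap shuts behind the model. Do not shove the flap open with the tray, do not let the flap touch the model, and slide the tray only, without lifting it. Leave the things standing around where they are.

Things in the scene. Friction and masses are not known exactly. Their poses are not given: they have to be found in the camera images.
- curing_box: Fixed white light-curing box, mouth towards the robot. Origin: on the table, in the plane of the front face, middle of the mouth; x points into the box, y left (lever side), z up. Tunnel 90 mm wide and 85 mm high outside, 64 mm wide inside, clear roof; its walls show as 13 mm wide jambs at y = 32 to 45 and -32 to -45 mm. From x = 200 mm a lamp body 240 mm wide, 100 mm high.
- apron (a point): Middle of the upper face of the box's black base plate in front of the mouth: box frame x = -80, y = 0, z = 8 mm. The plate reaches from x = -160 to 0, y = -58 to 58 mm, and carries two guide rails along x that run on into the tunnel: inner sides at y = 29 and -29, outer at 32 and -32 mm, tops 19 mm above the table.
- flap (a joint): Steel flap 56 mm wide in the mouth, on an axle along y, 8 mm behind the front face, 60 mm above the table. 0 = shut by its spring (hangs straight down, lower edge 16 mm above the table); grows as it swings up into the box; stop at 1.15 rad (edge 42 mm up); wide open is over 1 rad. Shutting, it sweeps the space up to 45 mm behind the front face. One piece with its lever.
- lever_pad (a point): Point on the upper face of the flap's lever: a flat aluminium plate left of the mouth, box y = 50 to 100, 4 mm thick, reaching 72 mm from the axle towards the robot. At rest it slopes up by 0.55 rad (end 98 mm over the table), fully pressed down by 0.60 rad (end 19 mm). Point: 55 mm from the axle, mid-width, moves with it. Holding it down takes about 6 N; it springs back.
- tray: Loose grey tray, about 150 g, between the rails on the base plate; 96 mm long (along its x, which points into the box), 54 mm wide. Origin: underside, mid-length. x = 12 to 48 mm: carrier with a white plaster model, 27 mm high in all; -43 to 12: flat tongue 4 mm thick, clear of the shut flap; rear: upright plate. Home, the origin is 43 mm behind the box's front face.
- push_plate (a point): Middle of the rear (robot-side) face of the tray's upright plate, 36 mm above the tray's underside. The plate is 5 mm thick, its top 52 mm above the underside; from 16 mm up it is 80 mm wide, wider than the mouth, so it stops against the jambs; below that 54 mm wide.
- tray_nose (a point): Middle of the front end of the tray, 3 mm above its underside, 48 mm ahead of the tray's origin.
- spare_model: Bystander: spare plaster jaw model, 50 x 60 x 30 mm, origin under its centre.
- jar: Bystander: small jar, 50 mm across, 55 mm high, origin under its centre.
- brush: Bystander: brush 150 mm long lying on the table along its x axis, origin under its middle.
Mind the look-alikes: they are no part of the job. There is more than one size of the tray; the job needs the middle-sized.

How it is judged:
By the outcome, as a careful person would: the job done as asked, in the order asked, and still so for the second after the job is handed in, with the robot touching nothing.
It also fails if it takes over 51 s, if anything falls off the work surface, if the arm or the gripper's body presses on something with over 40 N, if the wrist force passes 120 N, or if a joint passes its speed limit or range.

### The arm

A 6-joint arm with a two-finger parallel gripper is mounted at the origin on the work surface. World frame = base frame: x ahead of the robot, y to its left, z up, the work surface at z = 0. Lengths are in m, angles in rad, forces in N, time in s.
With the tool pointing down it reaches from about 0.425 to 0.925 m from the base axis. Payload 12.5 kg.
Tool frame: the origin (TCP) lies on the front face of the gripper's body, between the roots of the fingers; the fingertips stand 73 mm ahead of it and the grasp point (between the pads) lies 54 mm ahead of it; z points along the fingers, y is the direction in which the jaws open and shut (so a half turn about z gives the same grasp; the last joint's range is limited). The gripper opens to 85 mm and grips with 20 to 120 N. Pads are 22 mm wide; open, the fingers measure 114 mm over their backs; the gripper's body (76 mm by 85 mm) begins 54 mm behind the grasp point. The pads swing forward as they close: fully open they stand 13 mm farther back than shut.
Start: joints at [1.072, 0.491, 1.559, -0, 1.092, -0.106], TCP at [0.239, 0.577, 0.304] pointing down, gripper open.
Joint ranges: [-3.1, 3.1], [-0.84, 2.19], [0.05, 2.79], [-1.13, 4.28], [0.06, 2.93], [-2.69, 2.69]. Speed limits (rad/s): [2.22, 2.22, 2.79, 3.14, 3.14, 3.14].

### API

Orientations are given as a rotation vector (axis times angle).
In Python, from station import r, cams, job_done gives the robot as it stands.
- The arm moves only by the tool arm_command, never from a script. Its argument "series" is a list of rows, each an object of numbers: "x", "y", "z": the shift along the tool's x, y, z in mm; "roll": the turn about the tool's z in rad. In form: [{"x": .., "y": .., "z": .., "roll": ..}, ...]. A call has 1 to 12 rows; each row shifts and turns the pose as measured when the row begins, along the tool's axes as they then stand; what a row does not reach is not made up. A row lasts 1/8 s, in which the tool goes at most 62.5 mm and 10.7 degrees, less where a joint would pass 70% of its speed; a pose out of reach is approached as far as the arm can. A call with a gripper value outside its range is refused whole. "hand" is the opening, from 0 (shut) to 1 (fully open), set as the call begins (left out, the last holds). The fingers move at their own pace and stop on an object; "force" is the grip in N (left out, the last holds). Time passes only in rows, so rows that do not move let the fingers close. It gives the time, the measured TCP pose, the force and the opening at its end, in the units of the state.
- r.get_obs(): the state, without advancing time (a new reading comes with each control period).
- cams.read_camera(name): name is "scene" or "top"; returns a dict with "color" (420x560x3 uint8, blue, green, red), "camera_matrix" (3x3 intrinsics, pixels), "cam_to_world" (4x4, takes a point from camera to world coordinates). Camera axes: x right, y up, looking along -z (the intrinsics and any distortion apply to the point x, -y, -z); pixel columns grow to the right and rows downward; lengths in m; the calibration is good to about 2 mm. A picture is of the moment at which its call begins. There is no depth.
- job_done(): hands the job in, once; it reports no verdict.
The state is a dict: "clock": time; "qpos": joint angles; "joint_vel": joint speeds; "joint_efforts": joint torques, N m; "eef_pos": TCP position; "orientation": TCP orientation; "wrist_force": force on the tool from outside, world axes, zero at the start; "torque": the same for the moment, N m; "gripper_width": finger opening in m.
Only numpy, scipy, OpenCV 4.12 (cv2) and the standard library are available. Lean on these libraries where they do the work, as an engineer would, in place of code of your own. Each camera call takes 0.05 s, during which the arm holds its last target.

## Working session

There is one attempt and no reset: what is moved stays moved. The work goes in short steps, Python scripts to look and compute and a tool call to move; the robot and the scene stay as the last step left them, time stands still between calls to the robot, and variables do not carry over. Pictures are saved under pics/ and viewed, and the job is handed in when it is done.

Besides the shell and the picture viewer there is one more tool, called after "Call:" in YAML: its name, and indented under it one key for each argument. arm_command: Moves the arm, as the interface text tells. Its arguments: {"type":"object","properties":{"series":{"type":"array","items":{"type":"object","properties":{"x":{"type":"number"},"y":{"type":"number"},"z":{"type":"number"},"roll":{"type":"number"}}}},"hand":{"type":"number"},"force":{"type":"number"}},"required":["series"]}

```bash
mkdir -p pics; ls; python3 - <<'E'
from station import r,cams
import cv2
o=r.get_obs();print(o)
for n in("scene","top"):
    c=cams.read_camera(n);cv2.imwrite(f"pics/{n}0.png",c["color"]);print(c["camera_matrix"],c["cam_to_world"],[k for k in c])
E
```

```text
pics
{'clock': 0.0, 'qpos': array([ 1.07241259e+00,  4.91584396e-01,  1.55945541e+00,  2.34377073e-05,
        1.09172032e+00, -1.05619472e-01]), 'joint_vel': array([ 0.00094448,  0.00093986,  0.00125797,  0.00067886, -0.00050388,
        0.00134794]), 'joint_efforts': array([ 9.73513961e-04, -6.18444872e+01, -2.61587387e+01, -4.25180735e-05,
        4.12409980e-03,  2.79969191e-05]), 'eef_pos': array([0.23913034, 0.57728386, 0.30331021]), 'orientation': array([-6.12939675e-01, -3.08084403e+00,  1.74095027e-03]), 'wrist_force': array([-0.24380807,  0.14878054, -0.14194909]), 'torque': array([ 0.01459089,  0.0070145 , -0.02103697]), 'gripper_width': 0.08529448266283905}
[[486.20271096   0.         280.30769402]
 [  0.         486.20271096 213.41716439]
 [  0.           0.           1.        ]] [[-0.06074587 -0.80868976  0.58509043  1.11230022]
 [ 0.9981312  -0.05311146  0.03022039  0.05860346]
 [ 0.00663608  0.58583278  0.81040478  0.88147349]
 [ 0.          0.          0.          1.        ]] ['color', 'camera_matrix', 'cam_to_world']
[[411.93901087   0.         272.2805809 ]
 [  0.         411.93901087 208.40056994]
 [  0.           0.           1.        ]] [[ 7.81834130e-03  9.82520822e-01 -1.85988461e-01  3.97464246e-01]
 [-9.99016632e-01 -4.42845870e-04 -4.43347843e-02  2.26784236e-03]
 [-4.36422130e-02  1.86152190e-01  9.81551180e-01  8.64155617e-01]
 [ 0.00000000e+00  0.00000000e+00  0.00000000e+00  1.00000000e+00]] ['color', 'camera_matrix', 'cam_to_world']
```

View pics/scene0.png

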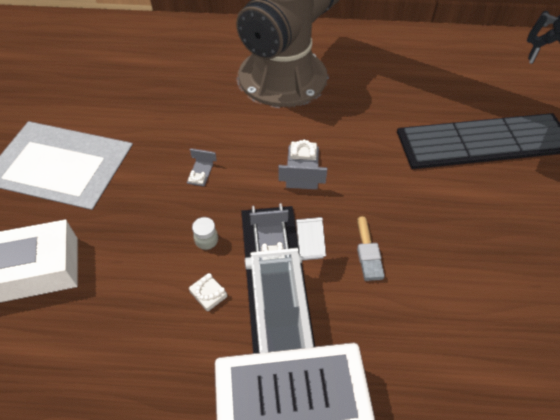

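View pics/top0.png

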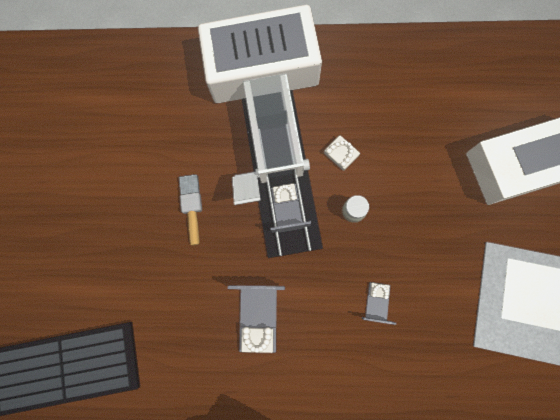

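The top picture shows the box with its mouth at about (283,168) and the lever at (246,188). The tray candidates are the one between the rails (287,207), a large one at (258,320) and a small one at (378,300). The middle-sized tray between the rails fits the description. A second white box at (520,160) is a look-alike. I'll check with close crops.

```bash
python3 - <<'E'
import cv2
a=cv2.imread("pics/top0.png");cv2.imwrite("pics/topc.png",cv2.resize(a[145:265,220:340],None,fx=5,fy=5,interpolation=cv2.INTER_CUBIC))
a=cv2.imread("pics/scene0.png");cv2.imwrite("pics/scc.png",cv2.resize(a[195:315,220:350],None,fx=5,fy=5,interpolation=cv2.INTER_CUBIC))
E
```

```text
(no output)
```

View pics/topc.png

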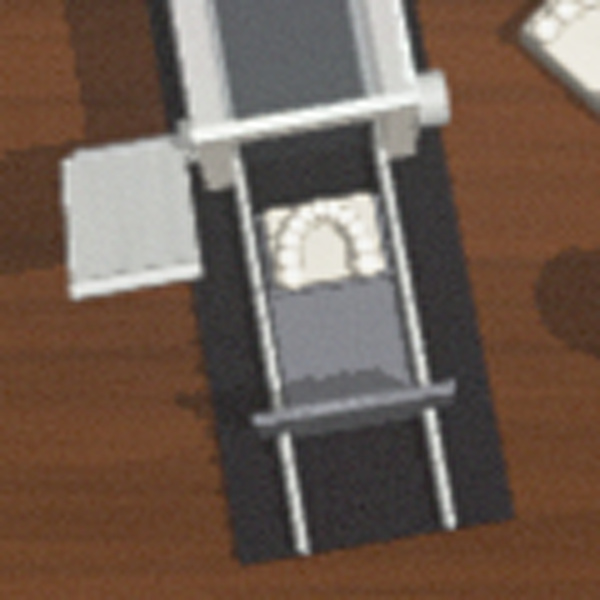

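View pics/scc.png

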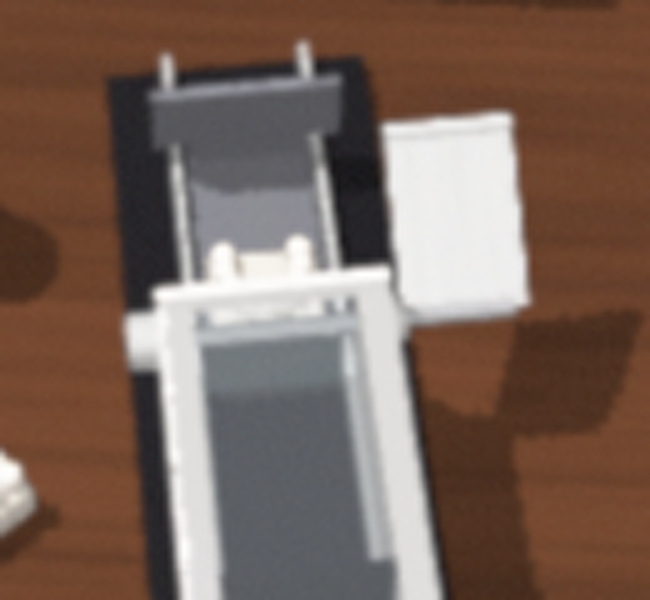

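```bash
cat >h.py <<'E'
import numpy as np
from scipy.optimize import least_squares
K={"scene":np.array([[486.20271096,0,280.30769402],[0,486.20271096,213.41716439],[0,0,1]]),"top":np.array([[411.93901087,0,272.2805809],[0,411.93901087,208.40056994],[0,0,1]])}
T={"scene":np.array([[-0.06074587,-0.80868976,0.58509043,1.11230022],[0.9981312,-0.05311146,0.03022039,0.05860346],[0.00663608,0.58583278,0.81040478,0.88147349],[0,0,0,1]]),
"top":np.array([[7.81834130e-03,9.82520822e-01,-1.85988461e-01,3.97464246e-01],[-9.99016632e-01,-4.42845870e-04,-4.43347843e-02,2.26784236e-03],[-4.36422130e-02,1.86152190e-01,9.81551180e-01,8.64155617e-01],[0,0,0,1]])}
def proj(n,P):
    p=np.linalg.inv(T[n])@np.append(P,1); p=np.array([p[0],-p[1],-p[2]]); q=K[n]@p; return q[:2]/q[2]
def box2w(b,P):
    c,s=np.cos(b[2]),np.sin(b[2]); x,y,z=np.array(P)/1000.
    return np.array([b[0]+c*x-s*y,b[1]+s*x+c*y,z])
OFF={"top":(220,145),"scene":(220,195)}
def full(n,u): return (np.array(u)+.5)/5-.5+np.array(OFF[n])
E
cat > fit.py <<'E'
from h import *
ob=[("top",(-160,58,8),(240,563)),("top",(-160,-58,8),(513,517)),("top",(-160,30.5,19),(304,552)),("top",(-160,-30.5,19),(449,526)),
("top",(-53.4,100,97.6),(71,283)),("top",(-53.4,50,97.6),(202,267)),("top",(0,45,85),(192,142)),("top",(0,-45,85),(418,112)),
("scene",(-160,-58,8),(107,78)),("scene",(-160,58,8),(360,57)),("scene",(-53.4,100,97.6),(513,113)),("scene",(-53.4,50,97.6),(384,125)),("scene",(0,-45,85),(157,290)),("scene",(0,45,85),(390,268)),
("scene",(-160,30.5,19),(303,42)),("scene",(-160,-30.5,19),(167,56))]
f=lambda b:np.concatenate([proj(n,box2w(b,P))-full(n,u) for n,P,u in ob])
s=least_squares(f,[.5,0,0.15],loss="soft_l1")
print(s.x)
for o,e in zip(ob,s.fun.reshape(-1,2)): print(o,e.round(2))
b=s.x
# tray: plate top corners, z=8+52=60; front/rear
for n,u,y in[("top",(255,418),40),("top",(455,383),-40),("scene",(150,97),-40),("scene",(343,75),40)]:
    g=lambda t:proj(n,box2w(b,(t[0],t[1],60)))-full(n,u)
    print(n,least_squares(g,[-90,y]).x)
E
python3 fit.py
```

```text
[0.62405175 0.02213356 0.17756614]
('top', (-160, 58, 8), (240, 563)) [-0.54  0.22]
('top', (-160, -58, 8), (513, 517)) [ 0.06 -0.26]
('top', (-160, 30.5, 19), (304, 552)) [-0.4  -0.27]
('top', (-160, -30.5, 19), (449, 526)) [-0.   -0.23]
('top', (-53.4, 100, 97.6), (71, 283)) [-0.33  1.5 ]
('top', (-53.4, 50, 97.6), (202, 267)) [-0.74  0.13]
('top', (0, 45, 85), (192, 142)) [-0.18 -0.15]
('top', (0, -45, 85), (418, 112)) [-0.18 -2.18]
('scene', (-160, -58, 8), (107, 78)) [-0.54 -0.68]
('scene', (-160, 58, 8), (360, 57)) [ 0.47 -1.12]
('scene', (-53.4, 100, 97.6), (513, 113)) [-0.81  1.47]
('scene', (-53.4, 50, 97.6), (384, 125)) [-0.09  1.39]
('scene', (0, -45, 85), (157, 290)) [-0.38 -0.5 ]
('scene', (0, 45, 85), (390, 268)) [-0.32 -0.61]
('scene', (-160, 30.5, 19), (303, 42)) [-0.26  0.01]
('scene', (-160, -30.5, 19), (167, 56)) [-0.42 -0.34]
top [-108.70534664   39.28035769]
top [-108.79693501  -40.69491542]
scene [-107.811572   -39.4463565]
scene [-110.11429577   41.86027371]
```

```bash
cat >>h.py <<'E'
from scipy.spatial.transform import Rotation as Rn
B=np.array([0.62405,0.02213,0.17757]); A=49.75
def state(o,sgn=1):
    R=Rn.from_rotvec(o["orientation"]).as_matrix(); p=o["eef_pos"]
    c,s=np.cos(B[2]),np.sin(B[2]); W=np.array([[c,s,0],[-s,c,0],[0,0,1]])  # world->box
    pb=W@(p-np.array([B[0],B[1],0]))*1000; Rb=W@R
    L=pb+sgn*A*Rb[:,1]; Q=pb-sgn*A*Rb[:,1]
    ang=np.degrees(np.arctan2(sgn*Rb[1,1],sgn*Rb[0,1]))
    return pb,Rb,L,Q,ang
def rep(o,sgn=1):
    pb,Rb,L,Q,ang=state(o,sgn)
    print("t",round(o["clock"],2),"TCPbox",pb.round(1),"lev",L[:2].round(1),"push",Q[:2].round(1),"ang",round(ang,1),"F",o["wrist_force"].round(1),"w",round(o["gripper_width"],4),"tilt",Rb[2].round(4))
E
python3 - <<'E'
from h import *
from station import r
o=r.get_obs()
for s in(1,-1):
    rep(o,s)
pb,Rb,*_=state(o);print(Rb.round(3))
goal=np.array([-88,51,250.])
print("shift tool",Rb.T@(goal-pb))
E
```

```text
t 0.1 TCPbox [-280.8  614.4  303.4] lev [-253.9  656.3] push [-307.6  572.6] ang 57.3 F [0.8 0.1 0.4] w 0.0852 tilt [ 1.e-04 -9.e-04 -1.e+00]
t 0.1 TCPbox [-280.8  614.4  303.4] lev [-307.6  572.6] push [-253.9  656.3] ang -122.7 F [0.8 0.1 0.4] w 0.0852 tilt [ 1.e-04 -9.e-04 -1.e+00]
[[-0.842  0.54  -0.001]
 [ 0.54   0.842 -0.001]
 [ 0.    -0.001 -1.   ]]
shift tool [-466.46593084 -370.12867871   53.7141022 ]
```

Call:
arm_command:
  series:
    - {"x": -39, "y": -31, "z": 4}
    - {"x": -39, "y": -31, "z": 4}
    - {"x": -39, "y": -31, "z": 4}
    - {"x": -39, "y": -31, "z": 4}
    - {"x": -39, "y": -31, "z": 4}
    - {"x": -39, "y": -31, "z": 4}
    - {"x": -39, "y": -31, "z": 4}
    - {"x": -39, "y": -31, "z": 4}
    - {"x": -39, "y": -31, "z": 4}
    - {"x": -39, "y": -31, "z": 4}
    - {"x": -39, "y": -31, "z": 4}
    - {"x": -39, "y": -31, "z": 4}
  hand: 1

```text
validation failed for argument at $.se...
```

```bash
cat >go.py <<'E'
import sys
from h import *
from station import r
o=r.get_obs();rep(o)
pb,Rb,L,Q,a=state(o)
if len(sys.argv)>1:
    # target lever finger x,y, angle, z TCP
    lx,ly,an,z=map(float,sys.argv[1:5]); an_=np.radians(an)
    C=np.array([lx-A*np.cos(an_),ly-A*np.sin(an_),z])
    print("C",C.round(1),"push",(C*2-[lx,ly,0])[:2].round(1),"shift",(Rb.T@(C-pb)).round(1),"roll",round(np.radians(a-an),3), "q",o["qpos"].round(2))
E
python3 go.py -48 80 36 210
```

```text
t 0.1 TCPbox [-280.8  614.4  303.4] lev [-253.9  656.3] push [-307.6  572.6] ang 57.3 F [0.8 0.1 0.4] w 0.0852 tilt [ 1.e-04 -9.e-04 -1.e+00]
C [-88.2  50.8 210. ] push [-128.5   21.5] shift [-466.4 -370.4   93.7] roll 0.372 q [ 1.07  0.49  1.56 -0.    1.09 -0.11]
```

Probably every row needs all four fields.

Call:
arm_command:
  series:
    - {"x": -39, "y": -31, "z": 4, "roll": 0}
    - {"x": -39, "y": -31, "z": 4, "roll": 0}
    - {"x": -39, "y": -31, "z": 4, "roll": 0}
    - {"x": -39, "y": -31, "z": 4, "roll": 0}
    - {"x": -39, "y": -31, "z": 4, "roll": 0}
    - {"x": -39, "y": -31, "z": 4, "roll": 0}
    - {"x": -39, "y": -31, "z": 4, "roll": 0}
    - {"x": -39, "y": -31, "z": 4, "roll": 0}
    - {"x": -39, "y": -31, "z": 4, "roll": 0}
    - {"x": -39, "y": -31, "z": 4, "roll": 0}
    - {"x": -39, "y": -31, "z": 4, "roll": 0}
    - {"x": -39, "y": -31, "z": 4, "roll": 0}
  hand: 1

```text
clock: 1.6
eef_pos: [0.5363, 0.0404, 0.252]
orientation: [-0.604, -3.08, 0.004]
wrist_force: [-0.1, -0.2, 0.2]
gripper_width: 0.0852
```

```bash
python3 go.py -48 80 36 210
```

```text
t 1.6 TCPbox [-83.2  33.5 252. ] lev [-56.5  75.5] push [-109.8   -8.6] ang 57.6 F [-0.1 -0.2  0.2] w 0.0852 tilt [ 0.0019 -0.0031 -1.    ]
C [-88.2  50.8 210. ] push [-128.5   21.5] shift [13.5 12.  42. ] roll 0.378 q [-0.05  0.43  1.83 -0.    0.88 -1.23]
```

Call:
arm_command:
  series:
    - {"x": 13.5, "y": 12, "z": 42, "roll": 0}
    - {"x": 0, "y": 0, "z": 0, "roll": 0.13}
    - {"x": 0, "y": 0, "z": 0, "roll": 0.13}
    - {"x": 0, "y": 0, "z": 0, "roll": 0.12}
    - {"x": 0, "y": 0, "z": 0, "roll": 0}

```text
clock: 2.22
eef_pos: [0.5292, 0.0527, 0.2067]
orientation: [-1.199, -2.899, 0.007]
wrist_force: [-0.3, -0.1, 0.1]
gripper_width: 0.0856
```

```bash
python3 go.py -48 80 36 175; python3 - <<'E'
from station import cams
import cv2
for n,(y,x) in(("scene",(150,190)),("top",(110,170))):
    c=cams.read_camera(n)["color"]; cv2.imwrite(f"pics/{n}1.png",cv2.resize(c[y:y+180,x:x+220],None,fx=3.3,fy=3.3,interpolation=cv2.INTER_CUBIC))
E
```

```text
t 2.23 TCPbox [-87.9  46.9 206.7] lev [-47.1  75.3] push [-128.7   18.4] ang 34.9 F [-0.3 -0.1  0.1] w 0.0856 tilt [ 0.0023 -0.0055 -1.    ]
C [-88.2  50.8 175. ] push [-128.5   21.5] shift [ 3.3  2.1 31.7] roll -0.019 q [-0.02  0.49  1.89 -0.    0.77 -0.81]
```

View pics/scene1.png

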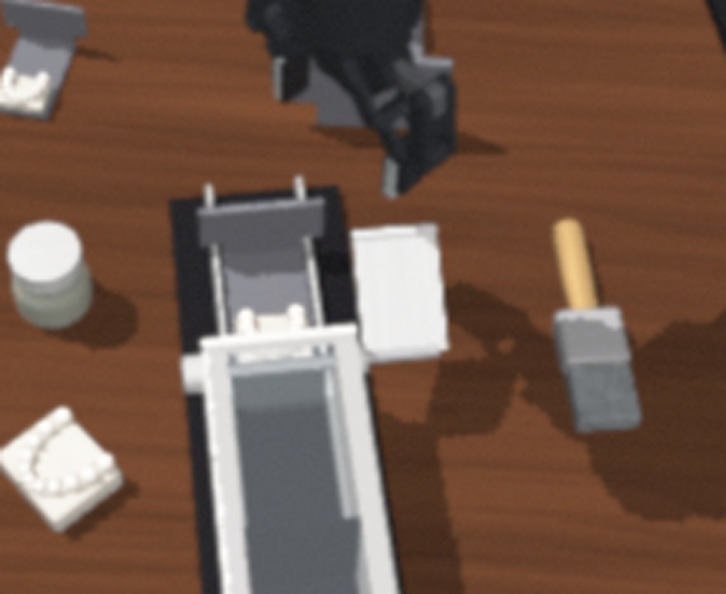

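View pics/top1.png

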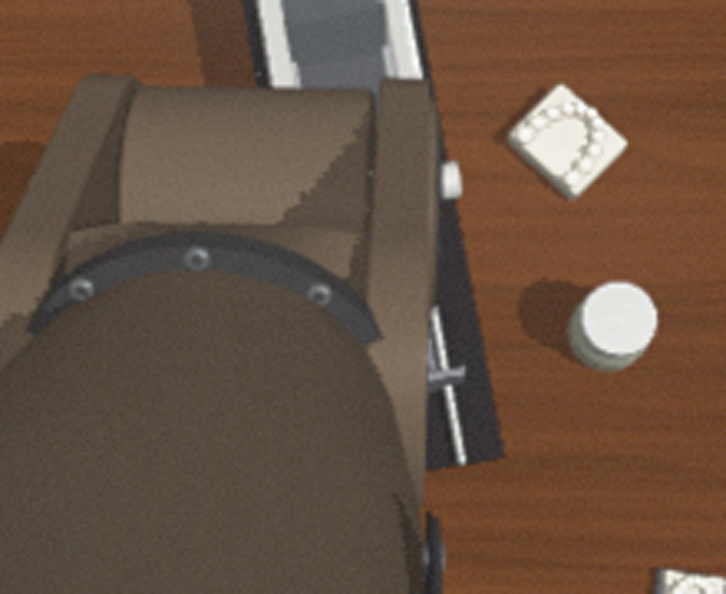

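The scene view shows the lever-side finger's pad end at crop (392,192), with the lever plate and tray undisturbed. The top view is blocked by the arm. Next I'll estimate the tip height from that pixel.

```bash
python3 - <<'E'
from h import *
from station import r
o=r.get_obs();pb,Rb,L,Q,a=state(o)
# inner pad face corner candidates (tool x=+-11, y=42.5)
for zt in(55,60,65,70,73,78):
    print(zt,[((proj("scene",box2w(B,pb+Rb@np.array([sx*11,yy,zt])))-[190,150])*3.3).round(0) for sx in(1,-1) for yy in(42.5,57)])
E
```

```text
55 [array([405., 166.]), array([422., 182.]), array([377., 187.]), array([395., 202.])]
60 [array([404., 172.]), array([422., 187.]), array([376., 192.]), array([394., 208.])]
65 [array([404., 177.]), array([421., 192.]), array([376., 197.]), array([393., 213.])]
70 [array([403., 182.]), array([421., 197.]), array([376., 202.]), array([393., 218.])]
73 [array([403., 185.]), array([420., 200.]), array([375., 205.]), array([393., 221.])]
78 [array([402., 190.]), array([420., 205.]), array([375., 210.]), array([392., 226.])]
```

Call:
arm_command:
  series:
    - {"x": 3.3, "y": 2.1, "z": 30, "roll": -0.02}
    - {"x": 0, "y": 0, "z": 0, "roll": 0}

```text
clock: 2.58
eef_pos: [0.5284, 0.0566, 0.1767]
orientation: [-1.16, -2.916, 0.006]
wrist_force: [0.8, -0.2, -0.4]
gripper_width: 0.0856
```

```bash
python3 go.py -48 80 36 140
```

```text
t 2.58 TCPbox [-88.1  50.8 176.7] lev [-48.   80.4] push [-128.1   21.3] ang 36.4 F [ 0.8 -0.2 -0.4] w 0.0856 tilt [ 0.0017 -0.0047 -1.    ]
C [-88.2  50.8 140. ] push [-128.5   21.5] shift [ 0.  -0.  36.7] roll 0.008 q [-0.02  0.53  1.91 -0.    0.7  -0.83]
```

Call:
arm_command:
  series:
    - {"x": 0, "y": 0, "z": 8, "roll": 0}
    - {"x": 0, "y": 0, "z": 8, "roll": 0}
    - {"x": 0, "y": 0, "z": 8, "roll": 0}
    - {"x": 0, "y": 0, "z": 8, "roll": 0}
    - {"x": 0, "y": 0, "z": 0, "roll": 0}

```text
clock: 3.2
eef_pos: [0.5294, 0.0563, 0.1449]
orientation: [1.16, 2.92, -0.004]
wrist_force: [0.6, -0.5, 1.8]
gripper_width: 0.0853
```

```bash
cat >look.py <<'E'
import sys,cv2
from station import cams
c=cams.read_camera("scene")["color"]; cv2.imwrite(f"pics/{sys.argv[1]}.png",cv2.resize(c[170:320,210:340],None,fx=4,fy=4,interpolation=cv2.INTER_CUBIC))
E
python3 go.py -48 80 36 110; python3 look.py s2
```

```text
t 3.2 TCPbox [-87.2  50.3 144.9] lev [-47.2  79.9] push [-127.1   20.8] ang 36.5 F [ 0.6 -0.5  1.8] w 0.0853 tilt [-0.001  -0.0022 -1.    ]
C [-88.2  50.8 110. ] push [-128.5   21.5] shift [ 1.  -0.6 34.9] roll 0.009 q [-0.02  0.58  1.93 -0.    0.62 -0.83]
```

View pics/s2.png

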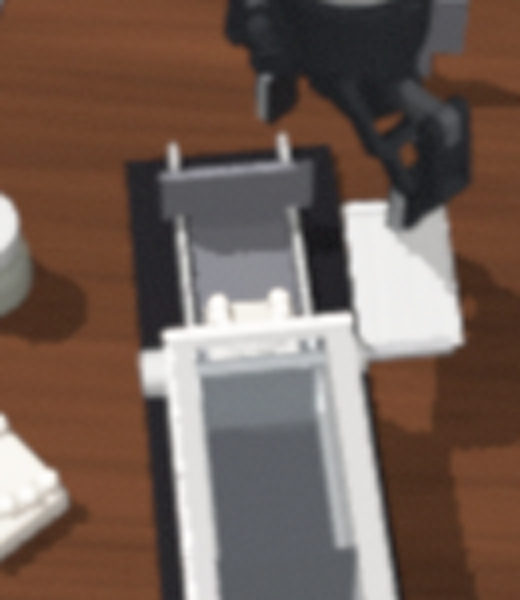

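Call:
arm_command:
  series:
    - {"x": 0.5, "y": -0.3, "z": 8, "roll": 0}
    - {"x": 0.5, "y": -0.3, "z": 8, "roll": 0}
    - {"x": 0, "y": 0, "z": 8, "roll": 0}
    - {"x": 0, "y": 0, "z": 8, "roll": 0}
    - {"x": 0, "y": 0, "z": 0, "roll": 0}

```text
clock: 3.88
eef_pos: [0.5283, 0.0564, 0.1112]
orientation: [1.159, 2.919, -0.003]
wrist_force: [-1.0, 0.6, 5.6]
gripper_width: 0.0853
```

```bash
python3 go.py -48 80 36 95; python3 look.py s3
```

```text
t 3.88 TCPbox [-88.1  50.7 111.2] lev [-48.2  80.3] push [-128.1   21.1] ang 36.5 F [-1.   0.6  5.6] w 0.0853 tilt [-0.0017 -0.0016 -1.    ]
C [-88.2  50.8  95. ] push [-128.5   21.5] shift [ 0.1 -0.  16.2] roll 0.009 q [-0.02  0.64  1.95 -0.    0.55 -0.83]
```

View pics/s3.png

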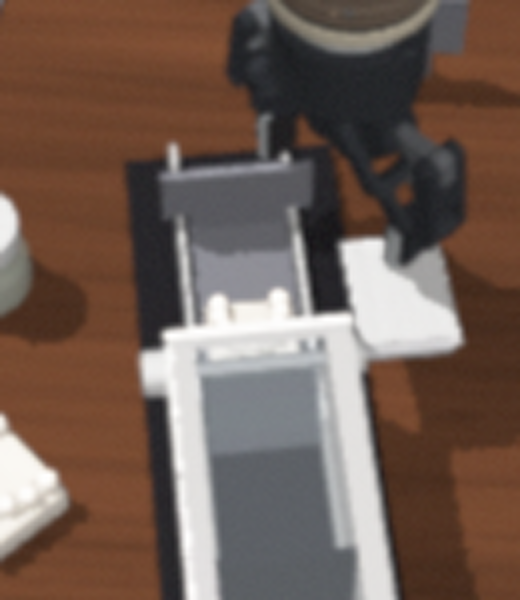

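Call:
arm_command:
  series:
    - {"x": 0, "y": 0, "z": 6, "roll": 0}
    - {"x": 0, "y": 0, "z": 5, "roll": 0}
    - {"x": 0, "y": 0, "z": 4, "roll": 0}
    - {"x": 0, "y": 0, "z": 0, "roll": 0}

```text
clock: 4.42
eef_pos: [0.5299, 0.0566, 0.0974]
orientation: [1.158, 2.914, -0.0]
wrist_force: [-1.3, -0.5, 4.5]
gripper_width: 0.0853
```

```bash
python3 go.py -48 80 36 91; python3 look.py s4
```

```text
t 4.42 TCPbox [-86.6  50.5  97.4] lev [-46.6  80.1] push [-126.6   21. ] ang 36.5 F [-1.3 -0.5  4.5] w 0.0853 tilt [-0.0053  0.002  -1.    ]
C [-88.2  50.8  91. ] push [-128.5   21.5] shift [ 1.2 -1.2  6.4] roll 0.009 q [-0.02  0.66  1.96 -0.    0.51 -0.83]
```

View pics/s4.png

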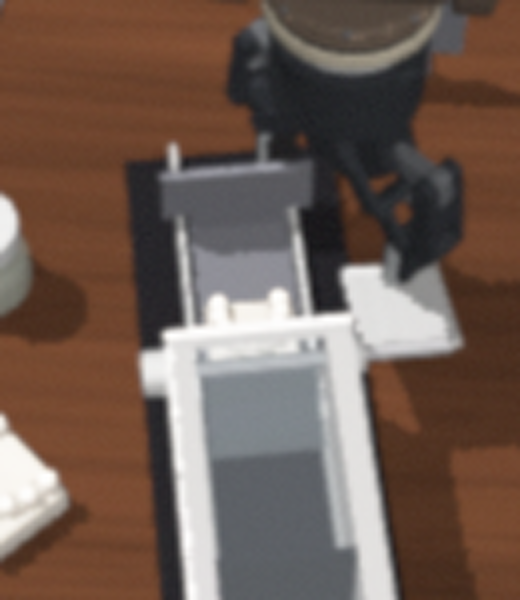

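```bash
cat >lev.py <<'E'
from h import *
for th in np.arange(-.55,.66,.05):
    print(round(th,2),"flap",round(th+.55,2),[((proj("scene",box2w(B,(8-72*np.cos(th),y,60-72*np.sin(th))))-[210,170])*4).round(0).tolist() for y in(50,100)])
E
python3 lev.py
```

```text
-0.55 flap 0.0 [[345.0, 204.0], [446.0, 195.0]]
-0.5 flap 0.05 [[345.0, 205.0], [444.0, 195.0]]
-0.45 flap 0.1 [[344.0, 206.0], [443.0, 196.0]]
-0.4 flap 0.15 [[343.0, 207.0], [442.0, 198.0]]
-0.35 flap 0.2 [[343.0, 209.0], [442.0, 199.0]]
-0.3 flap 0.25 [[342.0, 211.0], [441.0, 201.0]]
-0.25 flap 0.3 [[342.0, 213.0], [440.0, 204.0]]
-0.2 flap 0.35 [[341.0, 216.0], [439.0, 207.0]]
-0.15 flap 0.4 [[341.0, 219.0], [438.0, 210.0]]
-0.1 flap 0.45 [[341.0, 222.0], [438.0, 213.0]]
-0.05 flap 0.5 [[340.0, 225.0], [437.0, 216.0]]
0.0 flap 0.55 [[340.0, 229.0], [437.0, 220.0]]
0.05 flap 0.6 [[340.0, 233.0], [436.0, 224.0]]
0.1 flap 0.65 [[340.0, 238.0], [436.0, 229.0]]
0.15 flap 0.7 [[340.0, 242.0], [435.0, 233.0]]
0.2 flap 0.75 [[339.0, 247.0], [435.0, 238.0]]
0.25 flap 0.8 [[339.0, 252.0], [435.0, 243.0]]
0.3 flap 0.85 [[340.0, 257.0], [435.0, 248.0]]
0.35 flap 0.9 [[340.0, 263.0], [435.0, 254.0]]
0.4 flap 0.95 [[340.0, 269.0], [435.0, 260.0]]
0.45 flap 1.0 [[340.0, 274.0], [435.0, 265.0]]
0.5 flap 1.05 [[340.0, 280.0], [435.0, 271.0]]
0.55 flap 1.1 [[340.0, 286.0], [435.0, 277.0]]
0.6 flap 1.15 [[341.0, 293.0], [435.0, 284.0]]
0.65 flap 1.2 [[341.0, 299.0], [435.0, 290.0]]
```

Call:
arm_command:
  series:
    - {"x": 0.3, "y": -0.3, "z": 4, "roll": 0}
    - {"x": 0, "y": 0, "z": 3, "roll": 0}
    - {"x": 0, "y": 0, "z": 0, "roll": 0}
    - {"x": 0, "y": 0, "z": 0, "roll": 0}

```text
clock: 4.97
eef_pos: [0.5298, 0.0566, 0.0916]
orientation: [1.157, 2.913, 0.001]
wrist_force: [-0.5, 0.5, 4.4]
gripper_width: 0.0857
```

```bash
python3 go.py -47 80 50 90; python3 look.py s5
```

```text
t 4.97 TCPbox [-86.6  50.5  91.6] lev [-46.7  80.1] push [-126.6   20.9] ang 36.5 F [-0.5  0.5  4.4] w 0.0857 tilt [-0.0068  0.0033 -1.    ]
C [-79.   41.9  90. ] push [-111.     3.8] shift [-11.5   1.    1.6] roll -0.235 q [-0.02  0.67  1.96 -0.    0.5  -0.83]
```

View pics/s5.png

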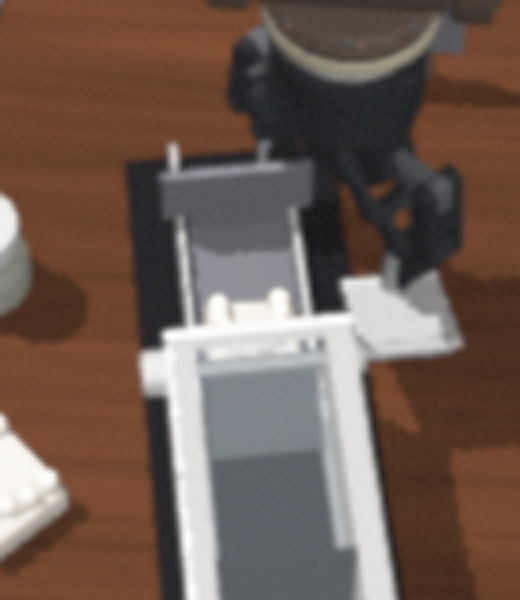

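```bash
python3 go.py -42.5 80 39 91.6
```

```text
t 5.03 TCPbox [-86.7  50.6  91.6] lev [-46.7  80.2] push [-126.6   21. ] ang 36.5 F [-1.  -0.4  5. ] w 0.0857 tilt [-0.0068  0.0033 -1.    ]
C [-81.2  48.7  91.6] push [-119.8   17.4] shift [-4.8  3.3  0. ] roll -0.043 q [-0.02  0.67  1.96 -0.    0.5  -0.83]
```

Call:
arm_command:
  series:
    - {"x": -1.3, "y": 1.6, "z": 0.3, "roll": 0}
    - {"x": -1.3, "y": 1.6, "z": 0.3, "roll": 0}
    - {"x": 0, "y": 0, "z": 0, "roll": 0}

```text
clock: 5.4
eef_pos: [0.5317, 0.057, 0.0905]
orientation: [1.158, 2.919, -0.004]
wrist_force: [-1.7, -1.3, 4.7]
gripper_width: 0.0852
```

```bash
python3 go.py -42.5 80 50 91.6; python3 look.py s6
```

```text
t 5.4 TCPbox [-84.7  50.7  90.5] lev [-44.7  80.3] push [-124.7   21. ] ang 36.6 F [-1.7 -1.3  4.7] w 0.0852 tilt [-0.0021 -0.0016 -1.    ]
C [-74.5  41.9  91.6] push [-106.5    3.8] shift [-13.1   3.   -1.1] roll -0.235 q [-0.02  0.68  1.95 -0.01  0.51 -0.83]
```

View pics/s6.png

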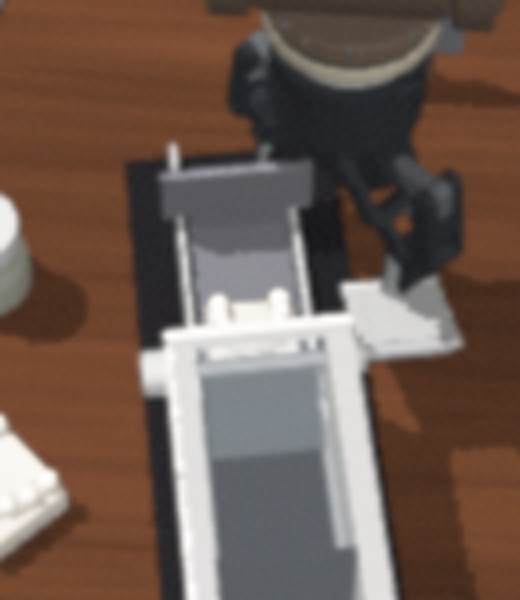

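Call:
arm_command:
  series:
    - {"x": -2.5, "y": 0.1, "z": 0, "roll": -0.05}
    - {"x": -2.5, "y": 0.1, "z": 0, "roll": -0.05}
    - {"x": -2.5, "y": 0.1, "z": 0, "roll": -0.05}
    - {"x": -2.5, "y": 0.1, "z": 0, "roll": -0.05}
    - {"x": 0, "y": 0, "z": 0, "roll": 0}

```text
clock: 6.08
eef_pos: [0.5389, 0.0501, 0.0906]
orientation: [-0.854, -3.022, 0.005]
wrist_force: [-3.3, -2.0, 4.0]
gripper_width: 0.0854
```

```bash
python3 go.py -44 80 62 91; python3 look.py s7
```

```text
t 6.08 TCPbox [-78.9  42.6  90.6] lev [-45.7  79.7] push [-112.     5.5] ang 48.3 F [-3.3 -2.   4. ] w 0.0854 tilt [ 4.0e-04 -3.8e-03 -1.0e+00]
C [-67.4  36.1  91. ] push [-90.7  -7.9] shift [-12.9   2.8  -0.4] roll -0.24 q [-0.03  0.68  1.94 -0.01  0.52 -1.04]
```

View pics/s7.png

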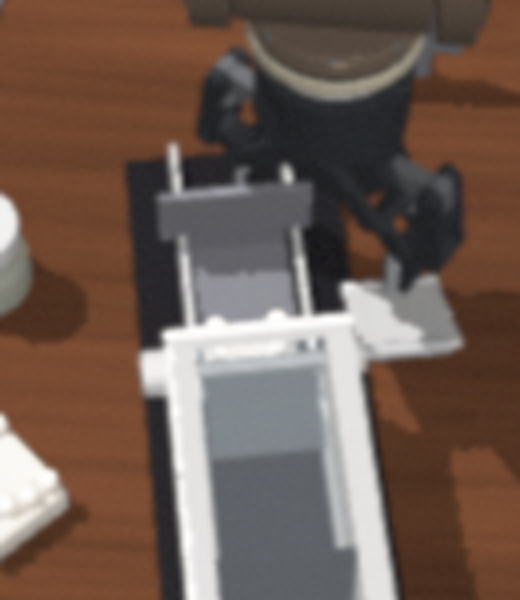

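Call:
arm_command:
  series:
    - {"x": -2.1, "y": 1.1, "z": 0, "roll": -0.05}
    - {"x": -2.1, "y": 1.1, "z": 0, "roll": -0.05}
    - {"x": -2.2, "y": 1.1, "z": 0, "roll": -0.05}
    - {"x": -2.2, "y": 1.1, "z": 0, "roll": -0.05}
    - {"x": -2.3, "y": 1.1, "z": 0, "roll": -0.05}
    - {"x": 0, "y": 0, "z": 0, "roll": 0}

```text
clock: 6.88
eef_pos: [0.5493, 0.0502, 0.0902]
orientation: [-0.47, -3.099, 0.007]
wrist_force: [-2.2, -2.2, 3.3]
gripper_width: 0.0854
```

```bash
python3 go.py -44 84 77 91; python3 look.py s8
```

```text
t 6.88 TCPbox [-68.6  40.8  90.2] lev [-45.7  84.9] push [-91.6  -3.4] ang 62.6 F [-2.2 -2.2  3.3] w 0.0854 tilt [ 0.0059 -0.0054 -1.    ]
C [-55.2  35.5  91. ] push [-66.4 -12.9] shift [-14.4   1.5  -0.9] roll -0.252 q [-0.03  0.69  1.91 -0.01  0.55 -1.29]
```

View pics/s8.png

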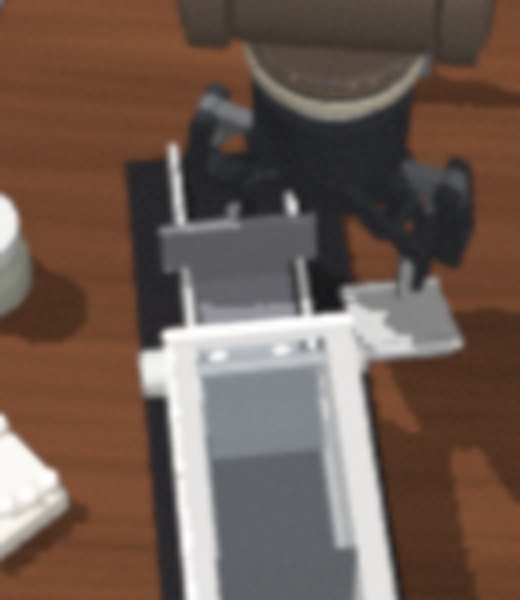

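Call:
arm_command:
  series:
    - {"x": -2.8, "y": 0.2, "z": 0, "roll": -0.05}
    - {"x": -2.8, "y": 0.2, "z": 0, "roll": -0.05}
    - {"x": -2.8, "y": 0.2, "z": 0, "roll": -0.05}
    - {"x": -2.8, "y": 0.1, "z": 0, "roll": -0.05}
    - {"x": -2.8, "y": 0.1, "z": 0, "roll": -0.05}
    - {"x": 0, "y": 0, "z": 0, "roll": 0}

```text
clock: 7.68
eef_pos: [0.5611, 0.0481, 0.0897]
orientation: [-0.084, -3.129, 0.006]
wrist_force: [-2.0, -2.6, 5.3]
gripper_width: 0.0859
```

```bash
python3 go.py -43 84 92 91; python3 look.py s9
```

```text
t 7.67 TCPbox [-57.3  36.7  89.7] lev [-45.9  85.1] push [-68.7 -11.7] ang 76.8 F [-2.  -2.6  5.3] w 0.0859 tilt [ 0.0118 -0.0042 -0.9999]
C [-41.3  34.3  91. ] push [-39.5 -15.4] shift [-16.2   1.3  -1.5] roll -0.266 q [-0.03  0.7   1.88 -0.01  0.57 -1.54]
```

View pics/s9.png

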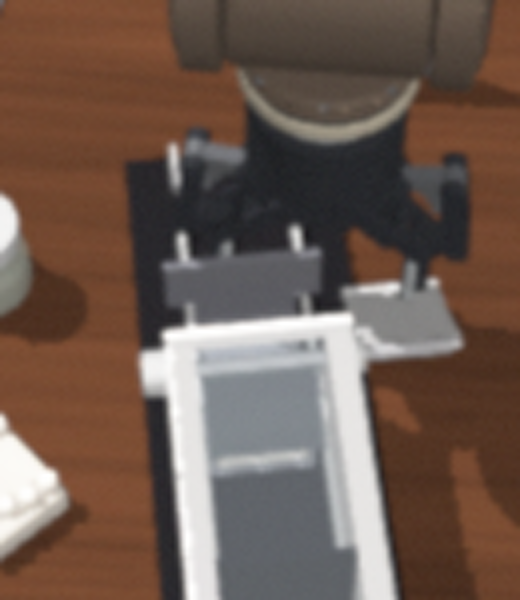

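Call:
arm_command:
  series:
    - {"x": -3.3, "y": 0.1, "z": -0.4, "roll": -0.05}
    - {"x": -3.3, "y": 0.1, "z": -0.4, "roll": -0.05}
    - {"x": -3.3, "y": 0.0, "z": -0.4, "roll": -0.05}
    - {"x": -3.3, "y": 0, "z": -0.4, "roll": -0.05}
    - {"x": -3.3, "y": 0, "z": -0.4, "roll": -0.05}
    - {"x": 0, "y": 0, "z": 0, "roll": 0}

```text
clock: 8.48
eef_pos: [0.5746, 0.0492, 0.0905]
orientation: [0.303, -3.107, 0.003]
wrist_force: [-2.7, -2.5, 4.3]
gripper_width: 0.0856
```

```bash
python3 go.py -42 84 100 91; python3 look.py s10
```

```text
t 8.47 TCPbox [-43.9  35.4  90.5] lev [-44.8  85.2] push [-43.1 -14.3] ang 91.0 F [-2.7 -2.5  4.3] w 0.0856 tilt [ 0.0203 -0.     -0.9998]
C [-33.4  35.   91. ] push [-24.7 -14. ] shift [-10.5  -0.6  -0.8] roll -0.158 q [-0.03  0.72  1.84 -0.01  0.61 -1.79]
```

View pics/s10.png

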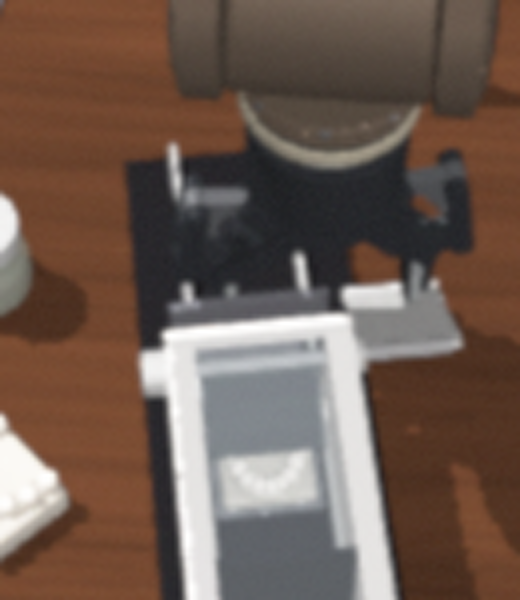

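Call:
arm_command:
  series:
    - {"x": -3.2, "y": 0, "z": -0.3, "roll": -0.05}
    - {"x": -3.2, "y": 0, "z": -0.3, "roll": -0.05}
    - {"x": -3.2, "y": 0, "z": -0.2, "roll": -0.05}
    - {"x": -2.5, "y": 0, "z": -0.2, "roll": -0.04}
    - {"x": 0, "y": 0, "z": 0, "roll": 0}

```text
clock: 9.15
eef_pos: [0.5841, 0.0519, 0.0907]
orientation: [0.593, -3.059, -0.0]
wrist_force: [-2.8, -1.8, 3.5]
gripper_width: 0.0853
```

```bash
python3 go.py -42 84 107 91; python3 look.py s11
```

```text
t 9.15 TCPbox [-34.1  36.4  90.7] lev [-44.3  85.1] push [-24.  -12.3] ang 101.8 F [-2.8 -1.8  3.5] w 0.0853 tilt [ 0.0254  0.005  -0.9997]
C [-27.5  36.4  91. ] push [-12.9 -11.2] shift [-6.5 -1.3 -0.4] roll -0.091 q [-0.02  0.73  1.81 -0.01  0.63 -1.97]
```

View pics/s11.png

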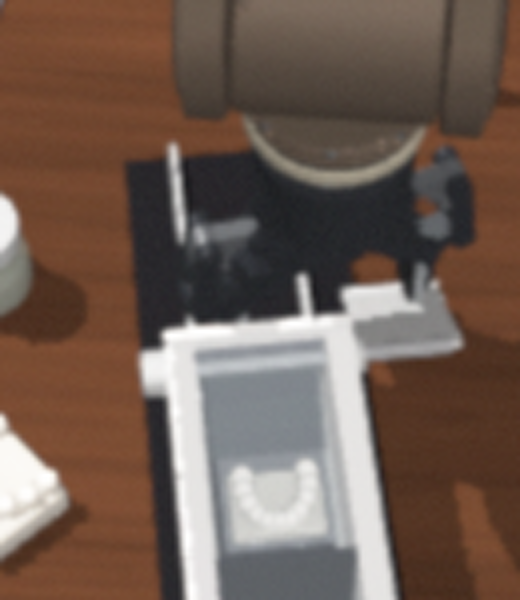

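Call:
arm_command:
  series:
    - {"x": -1.6, "y": 0, "z": -0.1, "roll": -0.03}
    - {"x": -1.6, "y": 0, "z": -0.1, "roll": -0.03}
    - {"x": 0, "y": 0, "z": 0, "roll": 0}

```text
clock: 9.57
eef_pos: [0.5864, 0.0529, 0.0909]
orientation: [0.684, -3.039, -0.002]
wrist_force: [-3.0, -1.9, 3.8]
gripper_width: 0.0852
```

```bash
python3 go.py -42 84 107 91; python3 look.py s12
```

```text
t 9.57 TCPbox [-31.6  36.9  90.9] lev [-44.6  85. ] push [-18.6 -11.1] ang 105.2 F [-3.  -1.9  3.8] w 0.0852 tilt [ 0.0263  0.0069 -0.9996]
C [-27.5  36.4  91. ] push [-12.9 -11.2] shift [-3.8 -1.6 -0.2] roll -0.032 q [-0.02  0.73  1.8  -0.01  0.64 -2.03]
```

View pics/s12.png

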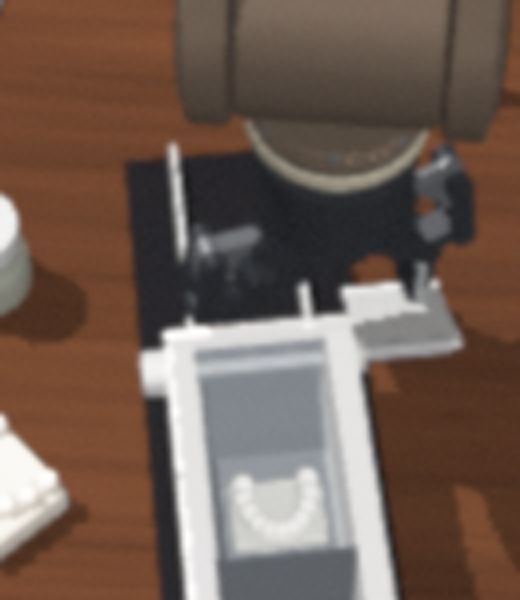

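Call:
arm_command:
  series:
    - {"x": -1.2, "y": 0, "z": 0, "roll": -0.02}
    - {"x": -1.2, "y": 0, "z": 0, "roll": -0.02}
    - {"x": 0, "y": 0, "z": 0, "roll": 0}

```text
clock: 10.0
eef_pos: [0.5844, 0.0537, 0.0902]
orientation: [0.732, -3.017, -0.009]
wrist_force: [-0.3, -0.6, 5.4]
gripper_width: 0.0851
```

```bash
python3 go.py -42 84 109 91; python3 look.py s13
```

```text
t 10.0 TCPbox [-33.4  38.   90.2] lev [-48.   85.6] push [-18.8  -9.5] ang 107.1 F [-0.3 -0.6  5.4] w 0.0851 tilt [ 0.035   0.0142 -0.9993]
C [-25.8  37.   91. ] push [ -9.6 -10.1] shift [-6.9 -3.2 -1.1] roll -0.033 q [-0.02  0.73  1.8  -0.01  0.65 -2.06]
```

View pics/s13.png

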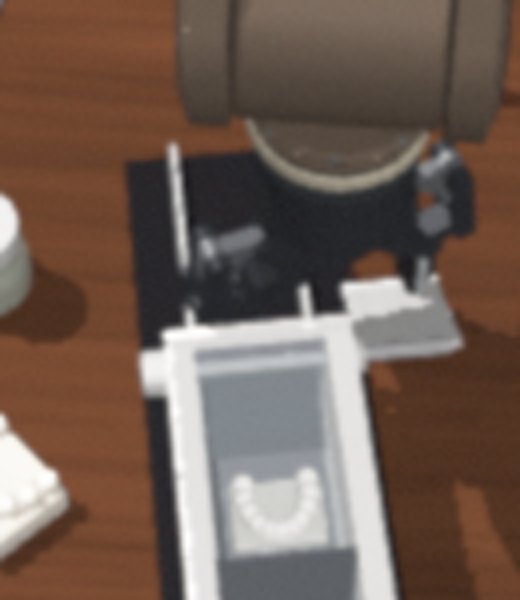

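```bash
python3 - <<'E'
from h import *
px=lambda P:((proj("scene",box2w(B,P))-[210,170])*4).round(1).tolist()
# carrier top front edge: heights unknown; show model top rear/front at candidate offsets
for ox in(38,40,43,45):
    print(ox,"nose z11",px((ox+48,0,11)),"z20",px((ox+48,0,20)),"z35 front",px((ox+48,0,35)),"carrier rear z12",px((ox+12,0,12)),"platetop rear",px((ox-48,0,60)),px((ox-48,-40,60)),px((ox-48,40,60)))
E
python3 - <<'E'
import cv2
from station import cams
c=cams.read_camera("scene")["color"]; cv2.imwrite("pics/s14.png",cv2.resize(c[240:315,240:310],None,fx=8,fy=8,interpolation=cv2.INTER_CUBIC))
c=cams.read_camera("top")["color"]; cv2.imwrite("pics/t14.png",cv2.resize(c[70:230,200:360],None,fx=3.7,fy=3.7,interpolation=cv2.INTER_CUBIC))
E
```

```text
38 nose z11 [276.1, 550.2] z20 [276.2, 542.2] z35 front [276.3, 528.5] carrier rear z12 [267.7, 482.6] platetop rear [254.1, 328.7] [173.2, 336.6] [334.6, 320.9]
40 nose z11 [276.5, 554.0] z20 [276.6, 546.0] z35 front [276.8, 532.4] carrier rear z12 [268.2, 486.2] platetop rear [254.6, 332.2] [173.5, 340.1] [335.1, 324.4]
43 nose z11 [277.3, 559.7] z20 [277.3, 551.7] z35 front [277.5, 538.2] carrier rear z12 [268.9, 491.7] platetop rear [255.2, 337.4] [174.0, 345.3] [335.9, 329.6]
45 nose z11 [277.7, 563.5] z20 [277.8, 555.6] z35 front [278.0, 542.0] carrier rear z12 [269.3, 495.3] platetop rear [255.7, 340.9] [174.4, 348.8] [336.5, 333.0]
```

View pics/s14.png

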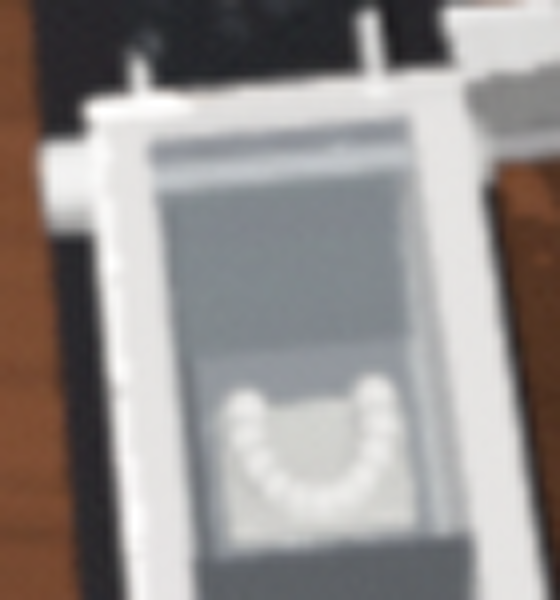

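View pics/t14.png

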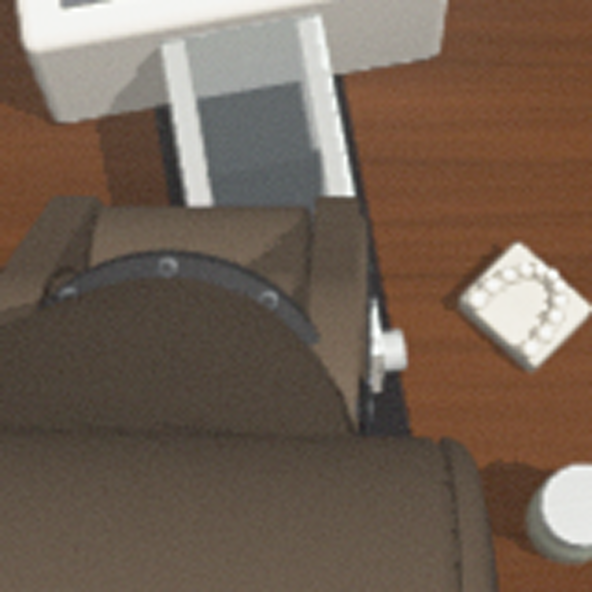

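```bash
python3 - <<'E'
from h import *
def bp(n,uv,z):
    g=lambda t:proj(n,box2w(B,(t[0],t[1],z)))-np.array(uv)
    return least_squares(g,[0,0]).x.round(1)
for z in(30,35):
  for u in((222,245),(298,241)): print(z,"init",bp("scene",full("scene",u),z))
  for u in((243,395),(375,385)): print(z,"now",bp("scene",(np.array(u)+.5)/8-.5+[240,240],z))
# top image initial: teeth rear (288,280),(372,268) crop; carrier rear edge & nose
for u in((286,278),(374,268)): print("top rear teeth",bp("top",full("top",u),35))
for u in((262,213),(372,195)): print("top nose corners z35/20",bp("top",full("top",u),35),bp("top",full("top",u),20))
E
```

```text
30 init [-51.  -15.5]
30 init [-49.4  16. ]
30 now [ 53.9 -14.1]
30 now [54.8 18.1]
35 init [-47.8 -15.7]
35 init [-46.2  15.6]
35 now [ 56.4 -14.3]
35 now [57.4 17.7]
top rear teeth [-50.   17.5]
top rear teeth [-52.3 -18.8]
top nose corners z35/20 [-21.1  22.6] [-17.4  22.6]
top nose corners z35/20 [-21.8 -23.5] [-18.1 -24.3]
```

Call:
arm_command:
  series:
    - {"x": -3.8, "y": -1.2, "z": 0, "roll": 0}

```text
clock: 10.28
eef_pos: [0.5852, 0.0543, 0.0895]
orientation: [0.725, -3.009, -0.012]
wrist_force: [-31.9, -8.5, 8.7]
gripper_width: 0.085
```

```bash
python3 go.py -42 84 109 91
```

```text
t 10.28 TCPbox [-32.6  38.5  89.5] lev [-47.1  86.1] push [-18.1  -9.1] ang 106.9 F [-31.9  -8.5   8.7] w 0.085 tilt [ 0.0428  0.0185 -0.9989]
C [-25.8  37.   91. ] push [ -9.6 -10.1] shift [-6.  -3.4 -1.8] roll -0.036 q [-0.02  0.73  1.8  -0.01  0.66 -2.06]
```

Call:
arm_command:
  series:
    - {"x": 1.0, "y": 0, "z": 0, "roll": 0.02}
    - {"x": 1.5, "y": 0, "z": 0, "roll": 0.03}
    - {"x": 1.5, "y": 0, "z": 0, "roll": 0.03}
    - {"x": 0, "y": 0, "z": 0, "roll": 0}

```text
clock: 10.78
eef_pos: [0.5813, 0.0531, 0.0899]
orientation: [0.598, -3.037, -0.01]
wrist_force: [-3.2, -0.2, 3.4]
gripper_width: 0.0857
```

```bash
python3 go.py -44 84 98 91;  python3 look.py s15
```

```text
t 10.78 TCPbox [-36.6  38.   89.9] lev [-47.   86.7] push [-26.2 -10.6] ang 102.1 F [-3.2 -0.2  3.4] w 0.0857 tilt [ 0.0438  0.0153 -0.9989]
C [-37.1  34.7  91. ] push [-30.2 -14.5] shift [ 1.2 -3.1 -1.1] roll 0.071 q [-0.02  0.73  1.81 -0.01  0.65 -1.98]
```

View pics/s15.png

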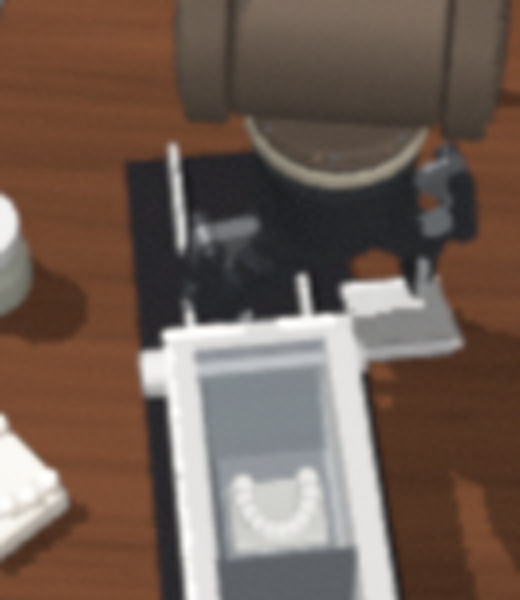

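Call:
arm_command:
  series:
    - {"x": 0.5, "y": 0, "z": -5, "roll": 0}
    - {"x": 0.5, "y": 0, "z": -6, "roll": 0}
    - {"x": 0.5, "y": 0, "z": -7, "roll": 0}
    - {"x": 0.5, "y": 0, "z": -8, "roll": 0}
    - {"x": 0.5, "y": 0, "z": -8, "roll": 0}
    - {"x": 0.5, "y": 0, "z": -8, "roll": 0}
    - {"x": 0.5, "y": 0, "z": -8, "roll": 0}
    - {"x": 0.5, "y": 0, "z": -8, "roll": 0}
    - {"x": 0.5, "y": 0, "z": -8, "roll": 0}
    - {"x": 0.5, "y": 0, "z": -10, "roll": 0}
    - {"x": 0.5, "y": 0, "z": -15, "roll": 0}
    - {"x": 0.5, "y": 0, "z": -15, "roll": 0}

```text
clock: 12.32
eef_pos: [0.5815, 0.0509, 0.203]
orientation: [0.599, -3.04, -0.009]
wrist_force: [0.1, 1.2, 0.4]
gripper_width: 0.0853
```

```bash
python3 go.py -44 84 98 300;  python3 look.py s16
```

```text
t 12.32 TCPbox [-36.8  35.8 203. ] lev [-47.3  84.4] push [-26.4 -12.8] ang 102.1 F [0.1 1.2 0.4] w 0.0853 tilt [ 0.0415  0.0143 -0.999 ]
C [-37.1  34.7 300. ] push [-30.2 -14.5] shift [  4.5   0.4 -96.9] roll 0.072 q [-0.02  0.56  1.75 -0.    0.88 -1.98]
```

View pics/s16.png

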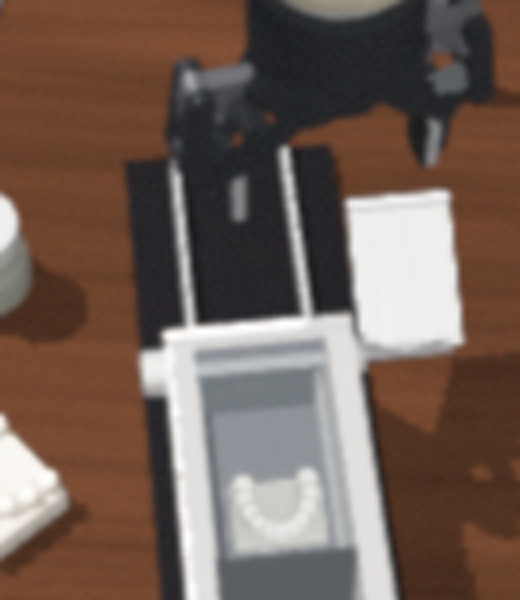

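Call:
arm_command:
  series:
    - {"x": 0, "y": 0, "z": -40, "roll": 0}
    - {"x": 0, "y": 0, "z": -40, "roll": 0}
    - {"x": 0, "y": 45, "z": 0, "roll": 0}
    - {"x": 0, "y": 45, "z": 0, "roll": 0}
    - {"x": 0, "y": 45, "z": 0, "roll": 0}
    - {"x": 0, "y": 45, "z": 0, "roll": 0}
    - {"x": 0, "y": 45, "z": 0, "roll": 0}
    - {"x": 0, "y": 45, "z": 0, "roll": 0}
    - {"x": 0, "y": 45, "z": 0, "roll": 0}
    - {"x": 0, "y": 0, "z": 0, "roll": 0}

```text
clock: 13.62
eef_pos: [0.462, 0.3508, 0.296]
orientation: [0.598, -3.047, -0.009]
wrist_force: [0.1, -0.2, 0.3]
gripper_width: 0.0856
```

```bash
python3 go.py; python3 - <<'E'
from station import cams
import cv2,numpy as np
a=cams.read_camera("scene")["color"][170:320,200:350];b=cams.read_camera("top")["color"];cv2.imwrite("pics/t17full.png",b)
b=b[130:270,170:380]
cv2.imwrite("pics/f17.png",np.hstack([cv2.resize(a,(400,400),interpolation=2),cv2.resize(b,(400,267),interpolation=2)[0:267] if 0 else cv2.copyMakeBorder(cv2.resize(b,(400,267),interpolation=2),0,133,0,0,0)]))
E
```

```text
t 13.62 TCPbox [-101.5  352.1  296. ] lev [-111.9  400.7] push [-91.2 303.4] ang 102.0 F [ 0.1 -0.2  0.3] w 0.0856 tilt [ 0.0351  0.0128 -0.9993]
```

View pics/f17.png

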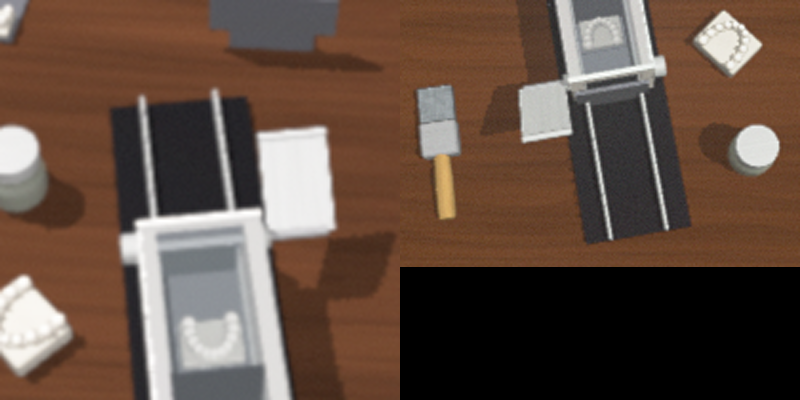

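View pics/t17full.png

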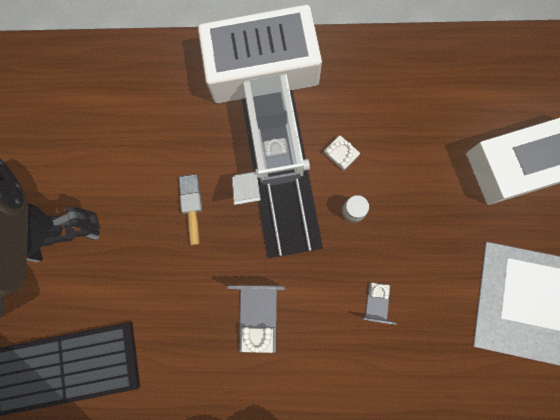

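```bash
python3 - <<'E'
import cv2
from h import *
a=cv2.imread("pics/t17full.png");cv2.imwrite("pics/t17c.png",cv2.resize(a[150:200,240:320],None,fx=9,fy=9,interpolation=2))
for rx in(-5,-7,-8,-11):
    print(rx,[((proj("top",box2w(B,(rx,y,60)))-[240,150]+.5)*9).round(0).tolist() for y in(40,-40)],[((proj("top",box2w(B,(0,y,85)))-[240,150]+.5)*9).round(0).tolist() for y in(45,-45)])
E
```

```text
-5 [[199.0, 258.0], [550.0, 195.0]] [[165.0, 210.0], [572.0, 138.0]]
-7 [[201.0, 266.0], [552.0, 204.0]] [[165.0, 210.0], [572.0, 138.0]]
-8 [[201.0, 270.0], [553.0, 208.0]] [[165.0, 210.0], [572.0, 138.0]]
-11 [[203.0, 283.0], [555.0, 221.0]] [[165.0, 210.0], [572.0, 138.0]]
```

View pics/t17c.png

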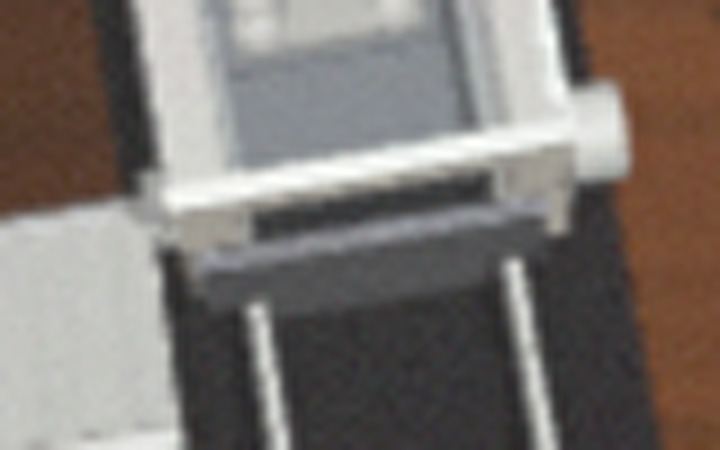

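```bash
python3 - <<'E'
import cv2
from h import *
from station import cams
ims=[cams.read_camera("top")["color"].astype(float).mean(2) for _ in range(6)]
im=np.mean(ims,0).astype(np.float32)
xs=np.arange(-40,14,1.)
for y in(38,35,20,10,0,-10,-20,-35,-38):
    P=np.array([proj("top",box2w(B,(x,y,60))) for x in xs],np.float32)
    v=cv2.remap(im,P[:,0].reshape(1,-1),P[:,1].reshape(1,-1),cv2.INTER_LINEAR)[0]
    print(y,v.round(0).astype(int)[20:].tolist())
print("x from",xs[20])
# lintel top front edge z85
for y in(40,20,0,-20,-40):
    P=np.array([proj("top",box2w(B,(x,y,85))) for x in xs],np.float32)
    v=cv2.remap(im,P[:,0].reshape(1,-1),P[:,1].reshape(1,-1),cv2.INTER_LINEAR)[0]
    print("z85",y,v.round(0).astype(int)[28:].tolist())
print(xs[28])
E
```

```text
38 [54, 59, 66, 73, 79, 82, 83, 83, 82, 84, 89, 100, 122, 140, 148, 153, 153, 153, 155, 157, 156, 156, 154, 153, 156, 162, 181, 216, 239, 241, 242, 237, 232, 223]
35 [53, 61, 68, 75, 81, 82, 83, 82, 80, 82, 83, 105, 130, 139, 141, 137, 131, 136, 147, 154, 155, 156, 155, 154, 157, 160, 188, 218, 230, 240, 241, 239, 231, 221]
20 [82, 83, 83, 82, 82, 83, 83, 83, 84, 87, 96, 113, 127, 135, 135, 118, 101, 82, 64, 62, 60, 67, 76, 104, 136, 162, 184, 207, 230, 243, 244, 237, 206, 176]
10 [81, 83, 84, 83, 83, 83, 83, 83, 83, 86, 93, 117, 136, 137, 138, 121, 103, 85, 68, 62, 61, 67, 79, 100, 134, 163, 190, 214, 229, 242, 243, 243, 208, 177]
0 [82, 83, 83, 83, 83, 83, 83, 82, 82, 87, 92, 115, 138, 145, 148, 131, 106, 86, 69, 62, 63, 68, 82, 100, 129, 157, 189, 222, 232, 241, 238, 233, 208, 175]
-10 [82, 83, 83, 83, 82, 81, 81, 82, 83, 89, 99, 114, 133, 141, 140, 128, 99, 78, 68, 61, 63, 67, 85, 103, 127, 151, 181, 214, 231, 238, 235, 224, 205, 175]
-20 [80, 82, 83, 83, 83, 83, 83, 83, 83, 89, 99, 112, 130, 143, 141, 134, 105, 76, 68, 60, 61, 65, 81, 101, 125, 149, 180, 216, 239, 241, 239, 227,
[... 334 characters left out ...]
27, 217]
x from -20.0
z85 40 [133, 138, 148, 154, 156, 156, 155, 154, 154, 156, 167, 183, 216, 241, 243, 243, 235, 227, 219, 212, 210, 209, 210, 211, 211, 212]
z85 20 [120, 102, 82, 64, 62, 60, 68, 76, 108, 141, 166, 189, 213, 235, 243, 244, 225, 194, 168, 150, 141, 141, 141, 142, 142, 142]
z85 0 [134, 110, 88, 70, 62, 62, 69, 82, 103, 136, 166, 199, 224, 235, 241, 238, 228, 194, 161, 150, 140, 141, 141, 141, 141, 141]
z85 -20 [132, 102, 77, 66, 58, 62, 67, 87, 107, 132, 156, 192, 226, 236, 241, 234, 224, 197, 162, 147, 140, 137, 137, 138, 138, 139]
z85 -40 [151, 147, 144, 147, 151, 154, 155, 157, 158, 161, 165, 185, 218, 238, 240, 238, 230, 223, 216, 211, 211, 211, 213, 215, 214, 214]
-12.0
```

```bash
python3 - <<'E'
import cv2
from h import *
from station import cams
ims=[cams.read_camera("top")["color"].astype(float).mean(2) for _ in range(6)]
im=np.mean(ims,0).astype(np.float32)
ref=cv2.imread("pics/top0.png").astype(float).mean(2).astype(np.float32)
def prof(im,y,z,xs):
    P=np.array([proj("top",box2w(B,(x,y,z))) for x in xs],np.float32)
    return cv2.remap(im,P[:,0].reshape(1,-1),P[:,1].reshape(1,-1),cv2.INTER_LINEAR)[0].round(0).astype(int).tolist()
xs=np.arange(-12,8,1.)
for y in(36,34,-34,-36,-38,-43): print("init jamb foot z8",y,prof(ref,y,8,xs))
for y in(43,-43): print("now",y,prof(im,y,8,xs))
for y in(36,-36): print("init plate z60",y,prof(ref,y,60,np.arange(-120,-98,1.)))
print("init base edge",prof(ref,45,8,np.arange(-170,-150,1.)),prof(ref,-45,8,np.arange(-170,-150,1.)))
E
```

```text
init jamb foot z8 36 [50, 50, 50, 50, 50, 51, 49, 48, 49, 50, 66, 89, 110, 130, 148, 153, 158, 157, 156, 155]
init jamb foot z8 34 [70, 70, 67, 67, 65, 64, 62, 60, 58, 60, 74, 89, 108, 129, 145, 153, 159, 159, 159, 158]
init jamb foot z8 -34 [142, 146, 140, 138, 141, 144, 148, 147, 142, 141, 139, 157, 174, 182, 185, 181, 172, 161, 157, 152]
init jamb foot z8 -36 [75, 78, 75, 69, 70, 70, 70, 68, 69, 72, 80, 109, 134, 148, 160, 161, 157, 155, 154, 152]
init jamb foot z8 -38 [57, 56, 53, 51, 51, 52, 52, 52, 55, 58, 76, 97, 118, 137, 153, 155, 156, 157, 157, 157]
init jamb foot z8 -43 [53, 54, 55, 56, 56, 56, 56, 54, 53, 58, 69, 89, 121, 151, 154, 158, 157, 155, 154, 154]
now 43 [54, 55, 55, 55, 55, 55, 55, 57, 58, 59, 59, 64, 75, 87, 88, 91, 101, 113, 122, 126]
now -43 [56, 55, 55, 55, 55, 55, 55, 55, 55, 60, 70, 87, 119, 146, 147, 146, 147, 151, 154, 155]
init plate z60 36 [42, 43, 53, 64, 70, 75, 80, 85, 112, 139, 141, 139, 113, 83, 63, 46, 42, 41, 43, 45, 44, 43]
init plate z60 -36 [52, 54, 58, 65, 73, 80, 84, 104, 132, 142, 141, 128, 105, 83, 64, 55, 54, 53, 53, 52, 53, 53]
init base edge [79, 78, 76, 75, 74, 74, 74, 71, 64, 58, 56, 54, 54, 53, 52, 51, 51, 50, 51, 52] [65, 67, 68, 70, 69, 68, 68, 67, 63, 54, 49, 49, 49, 50, 51, 50, 49, 51, 51, 50]
```

```bash
python3 - <<'E'
import cv2
from h import *
T0={n:cv2.imread(f"pics/{n}0.png").astype(float).mean(2).astype(np.float32) for n in("top","scene")}
def prof(n,y,z,xs):
    P=np.array([proj(n,box2w(B,(x,y,z))) for x in xs],np.float32)
    return cv2.remap(T0[n],P[:,0].reshape(1,-1),P[:,1].reshape(1,-1),cv2.INTER_LINEAR)[0].round(0).astype(int)
xs=np.arange(-124,-90,1.)
for n in T0:
    print(n,np.mean([prof(n,y,60,xs) for y in range(-36,37,4) if abs(abs(y)-30)>5],0).round(0).astype(int).tolist())
# reference lines at known x: base front edge x=-160 z8
xs=np.arange(-170,-150,1.)
for n in T0: print(n,"base",np.mean([prof(n,y,8,xs) for y in list(range(-55,-38,4))+list(range(40,56,4))+list(range(-20,21,4))],0).round(0).astype(int).tolist())
xs=np.arange(-12,16,1.)
for n in T0: print(n,"lintel z85",np.mean([prof(n,y,85,xs) for y in range(-40,41,5)],0).round(0).astype(int).tolist())
E
```

```text
top [51, 50, 50, 52, 56, 65, 72, 76, 78, 80, 84, 95, 117, 137, 147, 145, 133, 117, 104, 97, 95, 96, 97, 98, 99, 99, 103, 109, 116, 121, 123, 123, 123, 123]
scene [77, 75, 71, 66, 61, 56, 53, 51, 51, 55, 65, 78, 95, 112, 127, 137, 139, 134, 124, 113, 103, 96, 92, 90, 89, 89, 89, 89, 89, 89, 89, 89, 89, 89]
top base [72, 72, 71, 71, 70, 70, 69, 68, 63, 57, 53, 52, 51, 51, 51, 52, 52, 51, 51, 51]
scene base [74, 74, 74, 74, 74, 73, 73, 71, 70, 67, 62, 57, 52, 47, 43, 42, 42, 45, 52, 61]
top lintel z85 [98, 98, 97, 97, 96, 96, 99, 107, 124, 143, 164, 191, 220, 238, 242, 238, 222, 193, 164, 145, 137, 135, 136, 136, 136, 137, 136, 136]
scene lintel z85 [150, 154, 158, 161, 162, 163, 164, 165, 167, 172, 183, 200, 218, 233, 244, 248, 247, 244, 237, 229, 223, 219, 217, 217, 216, 215, 215, 213]
```

The tray's plate looks about 3 mm short of the jambs in the top view (rear top edge at x ≈ -8.5 mm, -5 expected). The earlier "stop" may have been the finger linkage against the lintel. There is time left, so I'll press the lever again with a narrower hand, which keeps the gripper higher, and finish the push with the flap open.

```bash
sed -i 's/^def state(o,sgn=1):/def state(o,sgn=1):\n    A=o["gripper_width"]*500+7.25/' h.py; sed -i 's/^pb,Rb,L,Q,a=state(o)/pb,Rb,L,Q,a=state(o); A=o["gripper_width"]*500+7.25/' go.py; python3 go.py -46 62 100 230
```

```text
t 14.32 TCPbox [-100.5  349.6  295.7] lev [-110.7  398.5] push [-90.3 300.6] ang 101.8 F [-1.1  0.2  0.5] w 0.0856 tilt [ 0.0353  0.0125 -0.9993]
C [-37.3  12.7 230. ] push [-28.6 -36.5] shift [   4.9 -343.4   61.6] roll 0.032 q [ 0.53  0.44  1.67  0.02  1.06 -1.44]
```

Call:
arm_command:
  series:
    - {"x": 0, "y": 0, "z": 0, "roll": 0}
    - {"x": 0, "y": 0, "z": 0, "roll": 0}
    - {"x": 0, "y": 0, "z": 0, "roll": 0}
    - {"x": 0, "y": 0, "z": 0, "roll": 0}
  hand: 0.6

```text
clock: 14.82
eef_pos: [0.4634, 0.3485, 0.2957]
orientation: [0.592, -3.048, -0.009]
wrist_force: [-0.3, -0.3, -0.9]
gripper_width: 0.0515
```

```bash
python3 go.py -46 62 100 230
```

```text
t 14.82 TCPbox [-100.5  349.6  295.7] lev [-107.2  381.9] push [-93.7 317.3] ang 101.8 F [-0.3 -0.3 -0.9] w 0.0515 tilt [ 0.0353  0.0125 -0.9993]
C [-40.3  29.5 230. ] push [-34.5  -3. ] shift [   4.4 -326.5   61.8] roll 0.032 q [ 0.53  0.44  1.67  0.02  1.06 -1.44]
```

Call:
arm_command:
  series:
    - {"x": 0.5, "y": -44, "z": 3, "roll": 0}
    - {"x": 0.5, "y": -44, "z": 3, "roll": 0}
    - {"x": 0.5, "y": -44, "z": 3, "roll": 0}
    - {"x": 0.5, "y": -44, "z": 3, "roll": 0}
    - {"x": 0.5, "y": -44, "z": 3, "roll": 0}
    - {"x": 0.5, "y": -40, "z": 3, "roll": 0}
    - {"x": 0.5, "y": -40, "z": 3, "roll": 0}
    - {"x": 0, "y": -20, "z": 20, "roll": 0}
    - {"x": 0, "y": 0, "z": 20, "roll": 0}
    - {"x": 0, "y": 0, "z": 0, "roll": 0}

```text
clock: 16.08
eef_pos: [0.582, 0.041, 0.2295]
orientation: [0.595, -3.05, -0.009]
wrist_force: [0.5, -0.4, -0.8]
gripper_width: 0.0511
```

```bash
python3 go.py -46 62 100 185
```

```text
t 16.07 TCPbox [-38.1  26.  229.5] lev [-44.8  58.1] push [-31.3  -6.1] ang 101.9 F [ 0.5 -0.4 -0.8] w 0.0511 tilt [ 0.0326  0.0121 -0.9994]
C [-40.3  29.7 185. ] push [-34.6  -2.6] shift [-0.   3.6 44.6] roll 0.033 q [-0.04  0.53  1.73 -0.    0.92 -2.  ]
```

Call:
arm_command:
  series:
    - {"x": 0, "y": 3.6, "z": 22, "roll": 0.03}
    - {"x": 0, "y": 0, "z": 22, "roll": 0}
    - {"x": 0, "y": 0, "z": 8, "roll": 0}
    - {"x": 0, "y": 0, "z": 8, "roll": 0}
    - {"x": 0, "y": 0, "z": 8, "roll": 0}
    - {"x": 0, "y": 0, "z": 8, "roll": 0}
    - {"x": 0, "y": 0, "z": 8, "roll": 0}
    - {"x": 0, "y": 0, "z": 8, "roll": 0}
    - {"x": 0, "y": 0, "z": 8, "roll": 0}
    - {"x": 0, "y": 0, "z": 8, "roll": 0}
    - {"x": 0, "y": 0, "z": 4, "roll": 0}
    - {"x": 0, "y": 0, "z": 0, "roll": 0}

```text
clock: 17.58
eef_pos: [0.5798, 0.0454, 0.1184]
orientation: [0.551, -3.068, -0.005]
wrist_force: [-1.0, -0.6, 4.2]
gripper_width: 0.051
```

```bash
python3 go.py -46 62 100 104;python3 look.py s18
```

```text
t 17.57 TCPbox [-39.4  30.7 118.4] lev [-45.2  62.9] push [-33.6  -1.5] ang 100.2 F [-1.  -0.6  4.2] w 0.051 tilt [ 0.0237  0.0076 -0.9997]
C [-40.3  29.8 104. ] push [-34.6  -2.5] shift [ 0.7 -0.9 14.4] roll 0.003 q [-0.03  0.68  1.81 -0.    0.68 -1.96]
```

View pics/s18.png

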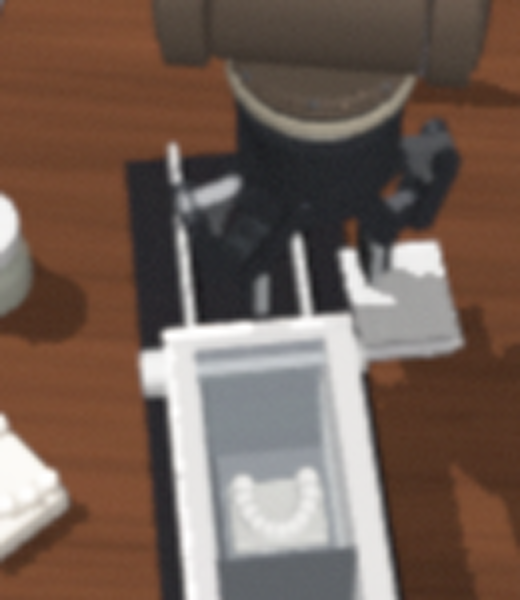

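Call:
arm_command:
  series:
    - {"x": 0, "y": 0, "z": 5, "roll": 0}
    - {"x": 0, "y": 0, "z": 5, "roll": 0}
    - {"x": 0, "y": 0, "z": 5, "roll": 0}
    - {"x": 0, "y": 0, "z": 0, "roll": 0}

```text
clock: 18.12
eef_pos: [0.5807, 0.0455, 0.1044]
orientation: [0.552, -3.072, -0.004]
wrist_force: [-2.6, 0.4, 4.8]
gripper_width: 0.0515
```

```bash
python3 go.py -40 62 100 107;python3 look.py s19
```

```text
t 18.12 TCPbox [-38.6  30.6 104.4] lev [-44.4  63.1] push [-32.7  -1.8] ang 100.2 F [-2.6  0.4  4.8] w 0.0515 tilt [ 0.0197  0.0062 -0.9998]
C [-34.3  29.5 107. ] push [-28.5  -3. ] shift [-4.  -1.8 -2.6] roll 0.003 q [-0.03  0.7   1.82 -0.    0.64 -1.96]
```

View pics/s19.png

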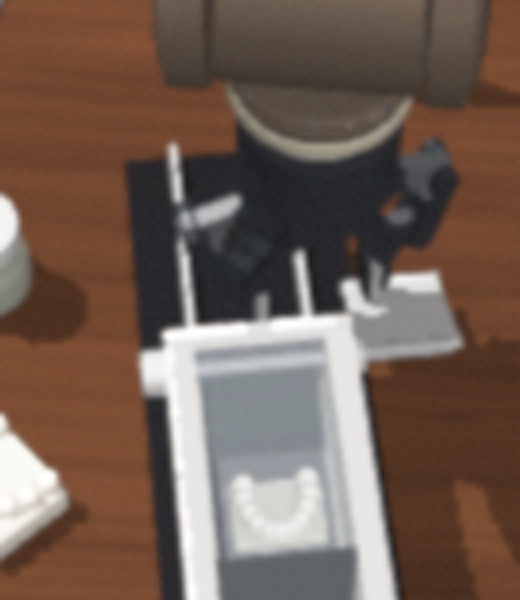

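Call:
arm_command:
  series:
    - {"x": -3, "y": -0.6, "z": -1.4, "roll": 0}
    - {"x": -3, "y": -0.6, "z": -1.4, "roll": 0}
    - {"x": -3, "y": -0.6, "z": -1.4, "roll": 0}
    - {"x": 0, "y": 0, "z": 0, "roll": 0}

```text
clock: 18.68
eef_pos: [0.5861, 0.0466, 0.1074]
orientation: [0.552, -3.059, -0.006]
wrist_force: [-1.0, -0.9, 6.4]
gripper_width: 0.0511
```

```bash
python3 go.py -34 62 100 110;python3 look.py s20
```

```text
t 18.68 TCPbox [-33.   30.8 107.4] lev [-38.9  63.1] push [-27.2  -1.4] ang 100.3 F [-1.  -0.9  6.4] w 0.0511 tilt [ 0.0314  0.0097 -0.9995]
C [-28.3  29.7 110. ] push [-22.6  -2.6] shift [-4.3 -1.9 -2.8] roll 0.005 q [-0.03  0.7   1.8  -0.    0.67 -1.96]
```

View pics/s20.png

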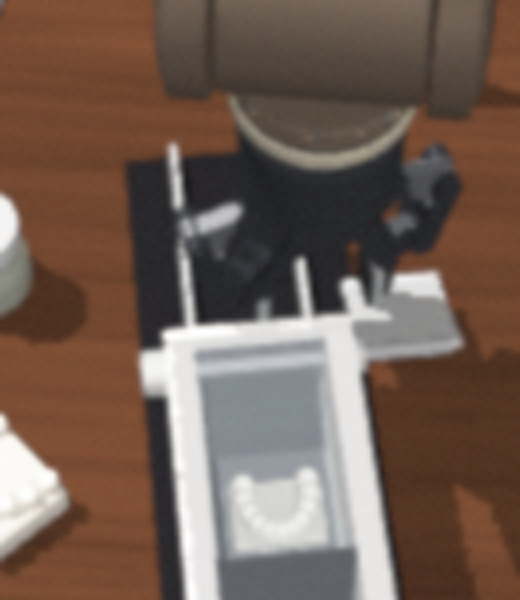

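Call:
arm_command:
  series:
    - {"x": -4, "y": -1, "z": -1.8, "roll": 0}
    - {"x": -4, "y": -1, "z": -1.8, "roll": 0}

```text
clock: 18.98
eef_pos: [0.5921, 0.0474, 0.11]
orientation: [0.553, -3.052, -0.008]
wrist_force: [-6.1, -2.3, 4.6]
gripper_width: 0.0513
```

```bash
python3 go.py -31 62 100 110;python3 look.py s21
```

```text
t 18.98 TCPbox [-27.   30.6 110. ] lev [-32.9  62.9] push [-21.1  -1.8] ang 100.3 F [-6.1 -2.3  4.6] w 0.0513 tilt [ 0.0386  0.012  -0.9992]
C [-25.3  29.6 110. ] push [-19.6  -2.8] shift [-1.5 -1.3 -0. ] roll 0.006 q [-0.03  0.7   1.78 -0.01  0.7  -1.95]
```

View pics/s21.png

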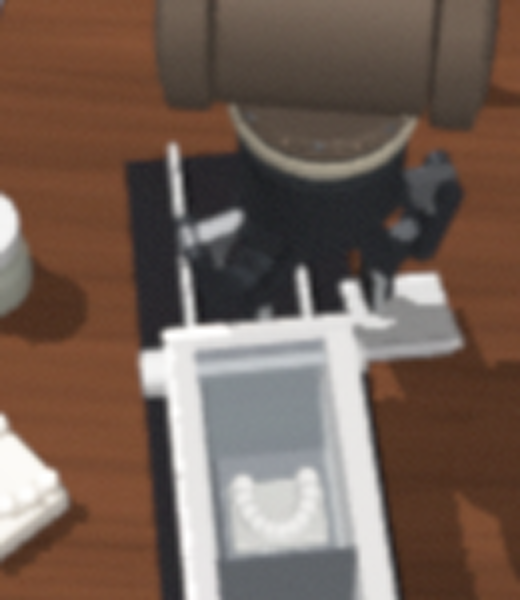

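Call:
arm_command:
  series:
    - {"x": -3, "y": -0.8, "z": -1.2, "roll": 0}

```text
clock: 19.15
eef_pos: [0.5941, 0.0477, 0.1107]
orientation: [0.553, -3.047, -0.008]
wrist_force: [-8.2, -1.8, 3.3]
gripper_width: 0.0513
```

```bash
python3 go.py -29 62 100 110
```

```text
t 19.15 TCPbox [-25.   30.4 110.7] lev [-30.9  62.8] push [-19.1  -1.9] ang 100.4 F [-8.2 -1.8  3.3] w 0.0513 tilt [ 0.0429  0.0133 -0.999 ]
C [-23.3  29.6 110. ] push [-17.6  -2.8] shift [-1.5 -1.1  0.7] roll 0.007 q [-0.03  0.71  1.77 -0.01  0.71 -1.95]
```

Call:
arm_command:
  series:
    - {"x": -4, "y": -1, "z": -1.4, "roll": 0}

```text
clock: 19.27
eef_pos: [0.5967, 0.048, 0.1115]
orientation: [0.553, -3.042, -0.009]
wrist_force: [-9.7, -2.5, 4.7]
gripper_width: 0.0514
```

```bash
python3 go.py -29 62 100 110; python3 look.py s22
```

```text
t 19.27 TCPbox [-22.3  30.3 111.5] lev [-28.3  62.7] push [-16.4  -2.1] ang 100.4 F [-9.7 -2.5  4.7] w 0.0514 tilt [ 0.0477  0.0148 -0.9988]
C [-23.3  29.6 110. ] push [-17.6  -2.9] shift [ 1.  -0.6  1.5] roll 0.007 q [-0.03  0.71  1.76 -0.01  0.72 -1.95]
```

View pics/s22.png

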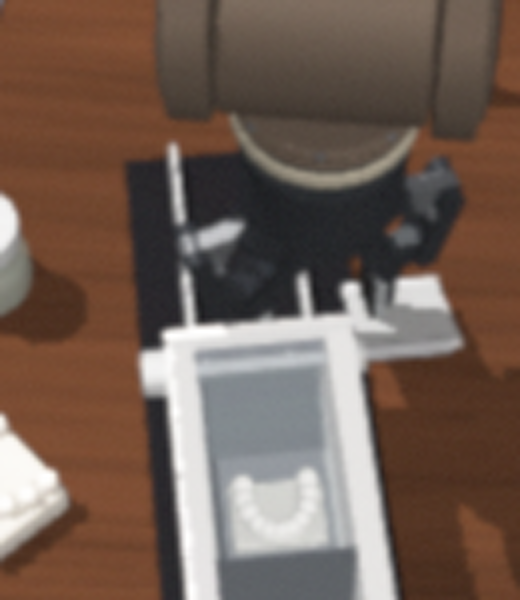

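Call:
arm_command:
  series:
    - {"x": -4, "y": -1, "z": -1.0, "roll": 0}

```text
clock: 19.45
eef_pos: [0.5992, 0.0484, 0.1117]
orientation: [0.553, -3.036, -0.01]
wrist_force: [-10.4, -2.1, 4.7]
gripper_width: 0.0513
```

```bash
python3 go.py -29 62 100 110; python3 look.py s23;python3 - <<'E'
import cv2,numpy as np
f=lambda n:cv2.imread(f"pics/{n}.png")[450:575,210:340].astype(np.float32).mean(2)
for n in("s13","s16","s21","s22","s23"): print(n,cv2.phaseCorrelate(f("s16"),f(n),cv2.createHanningWindow((130,125),cv2.CV_32F)))
E
```

```text
t 19.45 TCPbox [-19.8  30.3 111.7] lev [-25.8  62.6] push [-13.8  -2.1] ang 100.4 F [-10.4  -2.1   4.7] w 0.0513 tilt [ 0.0536  0.0167 -0.9984]
C [-23.3  29.6 110. ] push [-17.6  -2.8] shift [ 3.4 -0.1  1.9] roll 0.008 q [-0.03  0.71  1.75 -0.01  0.73 -1.95]
s13 ((0.48159147919524514, 0.5372770937147635), 0.8015190049913195)
s16 ((0.4999999999999716, 0.5000000000000568), 0.9999999959666256)
s21 ((0.4594298843004623, 0.3737039235703108), 0.7255560852050781)
s22 ((0.37427957178041993, 0.5512506410036266), 0.6878353728117766)
s23 ((0.5637262922488304, 4.564427298753493), 0.5969919422290944)
```

Call:
arm_command:
  series:
    - {"x": -3, "y": -0.8, "z": -0.8, "roll": 0}

```text
clock: 19.62
eef_pos: [0.6004, 0.0486, 0.1117]
orientation: [0.553, -3.029, -0.012]
wrist_force: [-15.0, -3.1, 6.4]
gripper_width: 0.0518
```

```bash
cat >pc.py <<'E'
import cv2,numpy as np,sys
f=lambda n:cv2.imread(f"pics/{n}.png")[450:575,210:340].astype(np.float32).mean(2)
print(cv2.phaseCorrelate(f("s16"),f(sys.argv[1]),cv2.createHanningWindow((130,125),cv2.CV_32F)))
E
python3 go.py -29 62 100 110; python3 look.py s24;python3 pc.py s24
```

```text
t 19.62 TCPbox [-18.6  30.2 111.7] lev [-24.6  62.8] push [-12.6  -2.4] ang 100.5 F [-15.   -3.1   6.4] w 0.0518 tilt [ 0.0604  0.0188 -0.998 ]
C [-23.2  29.3 110. ] push [-17.5  -3.3] shift [ 4.6 -0.1  2. ] roll 0.009 q [-0.03  0.71  1.74 -0.01  0.75 -1.95]
((0.4418130705369663, 8.41470863517219), 0.43752476179334854)
```

View pics/s24.png

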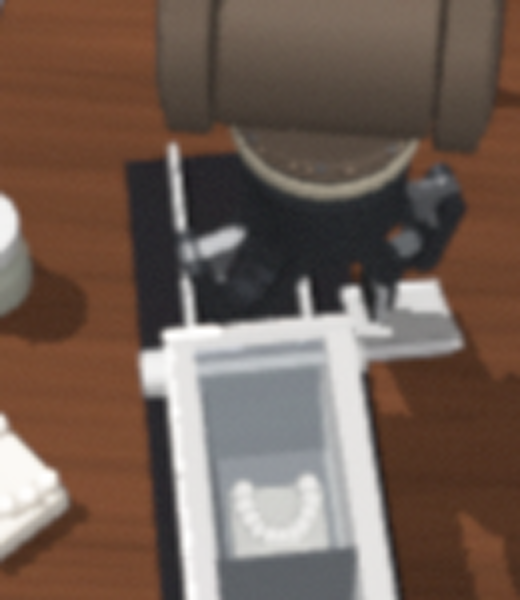

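Call:
arm_command:
  series:
    - {"x": -3, "y": -0.8, "z": -0.5, "roll": 0}

```text
clock: 19.8
eef_pos: [0.601, 0.0487, 0.1114]
orientation: [0.553, -3.02, -0.013]
wrist_force: [-15.8, -4.8, 11.9]
gripper_width: 0.0515
```

```bash
python3 go.py -29 62 100 110; python3 look.py s25;python3 pc.py s25
```

```text
t 19.8 TCPbox [-18.   30.2 111.4] lev [-24.1  62.6] push [-12.   -2.3] ang 100.6 F [-15.8  -4.8  11.9] w 0.0515 tilt [ 0.0686  0.0212 -0.9974]
C [-23.3  29.5 110. ] push [-17.5  -3. ] shift [5.2 0.2 1.8] roll 0.01 q [-0.03  0.72  1.74 -0.01  0.76 -1.95]
((0.49413795703877383, 8.535587279193045), 0.4508911647090205)
```

Call:
arm_command:
  series:
    - {"x": 3, "y": 0.6, "z": 1.2, "roll": 0}
    - {"x": 4, "y": 0.8, "z": 2, "roll": 0}
    - {"x": 4, "y": 0.8, "z": 2, "roll": 0}
    - {"x": 0, "y": 0, "z": 0, "roll": 0}

```text
clock: 20.35
eef_pos: [0.5903, 0.0468, 0.1089]
orientation: [0.554, -3.023, -0.013]
wrist_force: [-3.6, -0.5, 5.4]
gripper_width: 0.051
```

```bash
python3 go.py -34 62 100 110; python3 look.py s26;python3 pc.py s26
```

```text
t 20.35 TCPbox [-28.9  30.2 108.9] lev [-34.9  62.4] push [-22.9  -1.9] ang 100.5 F [-3.6 -0.5  5.4] w 0.051 tilt [ 0.0661  0.0204 -0.9976]
C [-28.3  29.8 110. ] push [-22.6  -2.5] shift [-0.4 -0.6 -1.1] roll 0.009 q [-0.03  0.71  1.77 -0.01  0.73 -1.96]
((0.4631008247705637, 8.483971222258795), 0.38396016608344186)
```

View pics/s26.png

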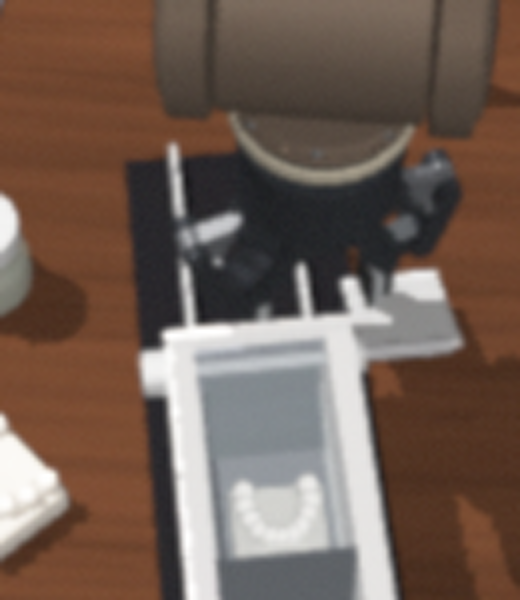

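Call:
arm_command:
  series:
    - {"x": 1, "y": 0, "z": -5, "roll": 0}
    - {"x": 1, "y": 0, "z": -6, "roll": 0}
    - {"x": 1, "y": 0, "z": -7, "roll": 0}
    - {"x": 1, "y": 0, "z": -8, "roll": 0}
    - {"x": 1, "y": 0, "z": -8, "roll": 0}
    - {"x": 1, "y": 0, "z": -8, "roll": 0}
    - {"x": 1, "y": 0, "z": -8, "roll": 0}
    - {"x": 1, "y": 0, "z": -8, "roll": 0}
    - {"x": 1, "y": 0, "z": -8, "roll": 0}
    - {"x": 1, "y": 0, "z": -15, "roll": 0}
    - {"x": 1, "y": 0, "z": -25, "roll": 0}
    - {"x": 1, "y": 0, "z": -25, "roll": 0}

```text
clock: 21.9
eef_pos: [0.5869, 0.0429, 0.2464]
orientation: [0.553, -3.016, -0.014]
wrist_force: [-0.5, -0.0, 0.3]
gripper_width: 0.051
```

Call:
arm_command:
  series:
    - {"x": 0, "y": 0, "z": -40, "roll": 0}
    - {"x": 0, "y": 0, "z": -30, "roll": 0}
    - {"x": 0, "y": 45, "z": 0, "roll": 0}
    - {"x": 0, "y": 45, "z": 0, "roll": 0}
    - {"x": 0, "y": 45, "z": 0, "roll": 0}
    - {"x": 0, "y": 45, "z": 0, "roll": 0}
    - {"x": 0, "y": 45, "z": 0, "roll": 0}
    - {"x": 0, "y": 45, "z": 0, "roll": 0}
    - {"x": 0, "y": 45, "z": 0, "roll": 0}
    - {"x": 0, "y": 0, "z": 0, "roll": 0}

```text
clock: 23.15
eef_pos: [0.4754, 0.3454, 0.335]
orientation: [0.552, -3.02, -0.013]
wrist_force: [0.6, -0.6, -0.3]
gripper_width: 0.0515
```

```bash
python3 go.py;  python3 look.py s27;python3 pc.py s27; python3 - <<'E'
import cv2
from h import *
from station import cams
im0=cams.read_camera("top")["color"];cv2.imwrite("pics/t27.png",im0)
im=im0.astype(float).mean(2).astype(np.float32)
xs=np.arange(-20,14,1.)
for y in(36,20,0,-20,-36):
    P=np.array([proj("top",box2w(B,(x,y,60))) for x in xs],np.float32)
    print(y,cv2.remap(im,P[:,0].reshape(1,-1),P[:,1].reshape(1,-1),1)[0].round(0).astype(int).tolist())
E
```

```text
t 23.15 TCPbox [-89.2 344.5 335. ] lev [-95.2 376.9] push [-83.2 312. ] ang 100.5 F [ 0.6 -0.6 -0.3] w 0.0515 tilt [ 0.0685  0.0212 -0.9974]
((0.47790431319546656, 4.7889254828705745), 0.28705202229817706)
36 [46, 49, 52, 52, 53, 63, 73, 76, 77, 79, 81, 83, 84, 90, 99, 112, 127, 136, 137, 139, 147, 154, 154, 155, 158, 162, 189, 221, 234, 240, 241, 237, 230, 220]
20 [62, 68, 74, 81, 82, 81, 82, 83, 84, 85, 84, 83, 85, 92, 102, 119, 134, 135, 134, 114, 93, 85, 79, 103, 134, 160, 184, 208, 230, 243, 244, 236, 206, 176]
0 [61, 70, 76, 80, 82, 82, 84, 87, 89, 87, 84, 83, 83, 93, 104, 117, 130, 135, 134, 121, 94, 79, 86, 98, 127, 156, 188, 221, 232, 241, 239, 232, 207, 173]
-20 [59, 68, 78, 81, 84, 84, 84, 86, 89, 90, 87, 86, 87, 91, 106, 121, 129, 135, 121, 105, 90, 73, 82, 99, 124, 152, 183, 218, 239, 241, 239, 227, 213, 183]
-36 [54, 53, 54, 56, 63, 77, 89, 100, 105, 102, 99, 94, 90, 93, 96, 116, 135, 138, 139, 144, 150, 153, 154, 155, 156, 166, 193, 217, 229, 241, 240, 238, 228, 218]
```

View pics/t27.png

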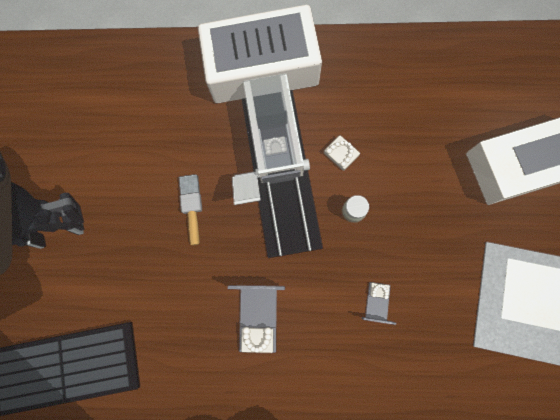

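View pics/s27.png

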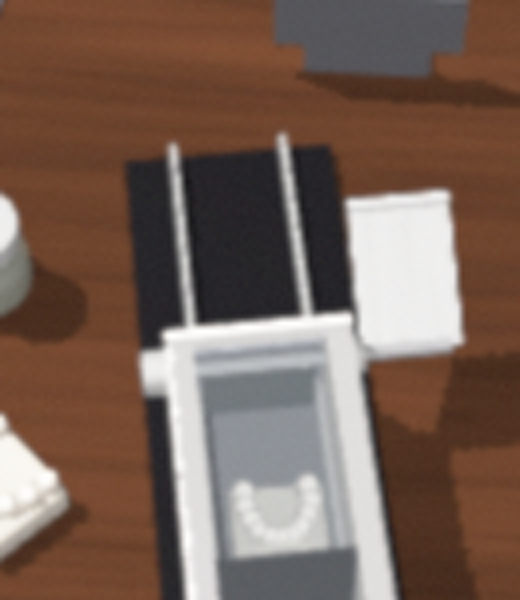

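The plate's rear edge now reads x ≈ -5 mm, so the plate is against the jambs. The lever is up and the other items are unmoved.

```bash
python3 - <<'E'
from station import job_done,r
print(job_done()); print(r.get_obs()["clock"])
E
```

```text
the job is handed in; nothing more can be done
None
the job is handed in; nothing more can be done
```

The tray is in, the flap is shut behind the model, and I handed the job in at about 23 s of the 51 s allowed. No verdict was reported.

**First pass:** With the hand fully open, I held the lever down with one fingertip, with the flap at about 1.05 to 1.1 rad by the camera. The other fingertip swung the tray in, then I backed off and let the lever up. The wrist force reached about 32 N in the end push, which I first took for the stop. The top picture then showed the plate about 3 mm short of the jambs. The likely cause is part of the finger touching the box front.

**Second pass:** I narrowed the hand and pressed the lever down again, with the flap at about 1.06 to 1.1 rad. I slid the tray the last 3 to 4 mm until it stopped moving, at about 16 N. Then I withdrew the pushing finger and released the lever. So the seating was finished in a second opening of the flap, not in one go.

**Last checks:**
- **Tray:** the plate's rear edge is at about x = -5 mm in the box frame, which puts its front face on the jambs within about 1 mm.
- **Lever and flap:** the lever is back at its rest position, so the flap should be shut. I did not see the flap itself clearly.
- **Bystanders:** the jar, brush, spare model and the other trays look unmoved in the pictures.
- **Arm:** it is clear of everything and the wrist force is about zero.
- **Tool tilt:** the gripper had leaned about 4 degrees by the end. I saw no effect on the result.

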